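Lay the half-carved cherry block down and put it away in the sliding-door cabinet

TASK

Put the half-carved cherry block, which stands on end, away in the low cabinet for the night: first slide the cabinet's door all the way open; then, without lifting the block, push it low until its foot is square against the front edge of the sill, push high on its carved face to tip it onto its side on the sill (carved face up), push it through the doorway until it is wholly inside, and slide the door fully shut again. Leave everything else on the table where it is.

Things in the scene. Friction and masses are not known exactly. Their poses are not given: they have to be found in the camera images.
- cabinet: Low pale-wood cabinet, fixed, 110 mm high, y = -92 to 262 mm wide. Origin: on the table under the doorway's middle, in the cabinet's front plane; x points into the cabinet (away from the robot), y left along its front, z up. Left of the doorway (y over 80 mm) a fixed panel closes the front. A brass rail 6 mm thick runs along the front's top edge (x = -6 to 0 mm, z = 100 to 108 mm).
- sill_edge (a point): Middle of the sill's front top edge, opposite the doorway's middle; axes as the cabinet's. The sill is the cabinet's 12 mm thick floor board, run out 105 mm in front of the cabinet (x = -105 mm to the front) over its full width; its top is 12 mm above the table, level with the cabinet's floor. Its front edge is a 12 mm upright step: the stop for the block's foot.
- doorway (a point): Middle of the doorway's threshold, 12 mm above the table, in the cabinet's front plane; axes as the cabinet's. The doorway is clear 80 mm to either side and up to 96 mm above the table; the space behind is 160 mm deep to the back wall.
- door (a joint): Cedar sliding door, 172 mm wide, 12 mm thick (cabinet x = -22 to -10 mm), 14 to 98 mm above the table. Joint value in m: 0 fully shut (over the doorway), 0.165 fully open; it grows as the door slides to the cabinet's +y. Starts open by 12 to 30 mm. Friction about 1.5 N, stays where left. It clears a block that lies wholly behind cabinet x = -8 mm.
- door_pull (a point): Grasp point on the door's pull, moving with the door: a dark upright wooden bar at the door's middle, 14 mm wide (cabinet y), standing out 40 mm from the door's face (cabinet x = -62 to -22 mm), 47 to 97 mm above the table. This point is 24 mm out from the face and 15 mm below the pull's top. Axes as the cabinet's.
- block_center (a point): Centre of the loose cherry block, 48 x 90 x 95 mm in its own x, y, z, 0.2 to 0.39 kg. Starts standing on end (z up) on the table before the sill, within 22 mm of the doorway's middle line, x to the sill within 0.2 rad. Its -x face (to the robot) has waves carved on the lower half. Tipped, its x points down, z into the cabinet, centre 36 mm above the table.
- block_foot (a point): Middle of the bottom edge of the block's +x face (24 mm along +x and 47.5 mm below the block's centre in its own axes): the edge that meets the sill. At the start it is 13 to 31 mm short of the sill. Axes as the block's.
- brush_rest: Round celadon brush rest, 68 mm across, 16 mm high, on the sill left of the doorway; bystander. Origin: centre of its underside.
- whetstone: Dark grey whetstone, 60 x 180 x 26 mm (x, y, z), flat on the table left of the block; bystander. Origin: centre of its underside.
- brush_cup: Bamboo cup, 72 mm across and 105 mm high, with brushes standing up to 170 mm, right of the cabinet; bystander. Origin: centre of its underside.
- baren: Round printing pad, 124 mm across with a bar on top, 22 mm high; bystander. Origin: centre of its underside.
- ink_bowl: White porcelain bowl, 90 mm across, 45 mm high; bystander. Origin: centre of its underside.
- mallet: Wooden mallet lying on its side, head 56 mm across, handle 140 mm towards its -x; bystander. Origin: on the table under the middle of the head.
Not all that is in view belongs to the job. Of the things that look like the part that bears block_center, the middle-sized one is meant.

How it is judged:
On the way, in this order (a step that is already met when the one before it is completed fails the run):
1. the door is slid all the way open (value of joint door above 0.145 m), for 0.1 s.
2. the block, still standing, has its foot square against the sill's edge (x of block_foot in the frame of cabinet above -0.112 m and angle between block_center's own z axis and vertical below 0.15 rad and angle between the y axis of block_center and the y axis of cabinet, either way round below 0.13 rad), for 0.1 s.
3. the block lies flat on its side on the sill, carved face up (angle between block_center's own x axis and vertical above 3 rad and height (world z) of block_center below 0.046 m and x of block_center in the frame of cabinet below 0.02 m), for 0.2 s.
4. the lying block is wholly inside the cabinet (angle between block_center's own x axis and vertical above 3 rad and height (world z) of block_center below 0.046 m and x of block_center in the frame of cabinet above 0.039 m), for 0.2 s.
At the end, for the whole second after the job is handed in: The block lies on its side inside the cabinet, carved face up (within 0.14 rad), its centre at least 39 mm behind the cabinet's front plane and behind the doorway, at rest; the door is shut to within 10 mm; everything else stands where it stood (all of step 4 and x of block_center in the frame of cabinet below 0.118 m and y of block_center in the frame of cabinet between -0.05 and 0.05 m and value of joint door below 0.01 m and linear speed of block below 0.02 m/s); the robot touches nothing.
It fails at once if the block is lifted (its centre rises above 80 mm) (height (world z) of block_center above 0.08 m).
It fails at once if a bystander (brush rest, whetstone, brush cup, baren, ink bowl or mallet) is moved by more than 20 mm (distance of any of brush_rest, whetstone, brush_cup, baren, ink_bowl, mallet from where it was at the start of the episode above 0.02 m).
It fails at once if the brush cup is tipped by more than 0.4 rad (angle between brush_cup's own z axis and vertical above 0.4 rad).
It also fails if it takes over 72 s, if anything falls off the work surface, if the arm or the gripper's body presses on something with over 40 N, if the wrist force passes 120 N, or if a joint passes its speed limit or range.

ROBOT

A 7-joint arm with a two-finger parallel gripper is mounted at the origin on the work surface. World frame = base frame: x ahead of the robot, y to its left, z up, the work surface at z = 0. Lengths are in m, angles in rad, forces in N, time in s.
With the tool pointing down it reaches from about 0.4 to 0.85 m from the base axis. Payload 10.4 kg.
Tool frame: the origin (TCP) lies at the very end of the fingers, on their centre line; the grasp point (between the pads) lies 19 mm behind it; y points along the fingers, x is the direction in which the jaws open and shut, and the axes are right-handed (so a half turn about y gives the same grasp; the last joint's range is limited). The gripper opens to 87 mm and grips with 3 to 60 N. Pads are 19 mm wide; open, the fingers measure 117 mm over their backs; the gripper's body (75 mm by 190 mm) begins 51 mm behind the grasp point.
Start: joints at [-1.244, 0.332, -0.065, 1.46, 0.022, 1.35, -0.088], TCP at [0.214, 0.587, 0.186] pointing down, gripper open.
Joint ranges: [-2.6, 2.6], [-0.5, 2.12], [-1.47, 1.34], [0.16, 2.42], [-1.27, 4.41], [0.06, 2.06], [-2.6, 2.6]. Speed limits (rad/s): [2.22, 2.22, 2.79, 2.79, 3.14, 3.14, 3.14].

INTERFACE

Orientations are given as a unit quaternion [x, y, z, w].
In Python, from bench import readout, vision, r gives the robot as it stands.
- The arm moves only by the tool arm_command, never from a script. Its argument "targets" is a list that holds one entry, the list of rows, each a list of 6 numbers: the shift along the tool's x, y, z in m, then the turn, a rotation vector about the tool's x, y, z in degrees. A call has 1 to 12 rows; each row shifts and turns the commanded pose from where the row before left it, along the tool's axes as they then stand; what a row does not reach is not made up. A row lasts 1/12 s, in which the tool goes at most 41.7 mm and 7.16 degrees, less where a joint would pass 70% of its speed; a pose out of reach is approached as far as the arm can. A call is refused whole if a number of a shift passes 0.0417 or a number of a turn 7.16, either way. A call with a gripper value outside its range is refused whole. "hand" is the opening, from 0 (shut) to 1 (fully open), set as the call begins (left out, the last holds). The fingers move at their own pace and stop on an object; "grip_force" is the grip in N (left out, the last holds). Time passes only in rows, so rows that do not move let the fingers close. It gives the time, the measured TCP pose, the force and the opening at its end, in the units of the state.
- readout.read_state(): the state, without advancing time (a new reading comes with each control period).
- vision.camera(name): name is "scene" or "top" or "wrist"; returns a dict with "pixels" (420x560x3 uint8, blue, green, red), "fovy" (degrees; the focal length in pixels is half the picture's height over the tangent of half this angle, whatever the lens; pixels are square), "cx", "cy" (the principal point, pixels), "R" (3x3) and "t" (3): a world point X has camera coordinates R X + t; the wrist camera has in their place "mount" (4x4, takes a point from camera to tool coordinates, whose origin is the TCP and whose axes are the tool frame's). Camera axes: x right, y down, z forward; pixel columns grow to the right and rows downward; lengths in m; the calibration is good to about 2 mm. The wrist camera is an equidistant fisheye: a pixel r from the principal point sees the ray r / f radians off the axis. A picture is of the moment at which its call begins: read the wrist's pose just before it. There is no depth.
- r.close_job(): hands the job in, once; it reports no verdict.
The state is a dict: "time": time; "joint_positions": joint angles; "joint_vel": joint speeds; "joint_torque": joint torques, N m; "ee_pos": TCP position; "eef_rot": TCP orientation; "ft_force": force on the tool from outside, world axes, zero at the start; "torque": the same for the moment, N m; "width": finger opening in m.
Only numpy, scipy, OpenCV 4.12 (cv2) and the standard library are available. Lean on these libraries where they do the work, as an engineer would, in place of code of your own. Each camera call takes 0.05 s, during which the arm holds its last target.

## Working session

There is one attempt and no reset: what is moved stays moved. The work goes in short steps, Python scripts to look and compute and a tool call to move; the robot and the scene stay as the last step left them, time stands still between calls to the robot, and variables do not carry over. Pictures are saved under pics/ and viewed, and the job is handed in when it is done.

Besides the shell and the picture viewer there is one more tool, called after "Request:" as name(argument=value, ...), one argument or row to a line, values as JSON. arm_command: Moves the arm, as the interface text tells. Its arguments: {"type":"object","properties":{"targets":{"type":"array","items":{"type":"array","items":{"type":"array","items":{"type":"number"}}}},"hand":{"type":"number"},"grip_force":{"type":"number"}},"required":["targets"]}

```bash
ls; mkdir -p pics; python3 - <<'E'
from bench import readout, vision, r
import cv2
s=readout.read_state()
for k in s: print(k,s[k])
for n in ("scene","top","wrist"):
    c=vision.camera(n); cv2.imwrite(f"pics/{n}0.png",c["pixels"])
    print(n,{k:c[k] for k in c if k!="pixels"})
E
```

```text
pics
time 0.0
joint_positions [-1.24358901  0.33289772 -0.06468903  1.46094135  0.02161735  1.34992584
 -0.08851218]
joint_vel [ 0.00060213 -0.00028605  0.00152146 -0.00017465  0.00070274 -0.0005903
 -0.00064014]
joint_torque [-1.21768251e-03 -6.23262548e+01  2.34896393e-02 -3.89898098e+01
 -6.15761708e-02  3.97128391e-02  1.43211200e-04]
ee_pos [0.21406442 0.58671673 0.18483782]
eef_rot [ 0.57970229  0.40495686 -0.40577427 -0.57905306]
ft_force [-0.81631898  0.81259535  0.10905713]
torque [-0.02639337 -0.03075149 -0.0279608 ]
width 0.08676202321098957
scene {'fovy': 53.97881794676694, 'cx': 279.4088556220393, 'cy': 208.7261151176056, 'R': array([[-0.43856149,  0.89859631,  0.01372878],
       [ 0.67733377,  0.34053695, -0.65211467],
       [-0.590663  , -0.27669342, -0.75799603]]), 't': array([ 0.17062732, -0.31099061,  1.74608515])}
top {'fovy': 47.870681186850234, 'cx': 282.88219034340256, 'cy': 209.24266329690397, 'R': array([[ 2.38169884e-02, -9.99713184e-01,  2.51017697e-03],
       [-9.93443341e-01, -2.39483077e-02, -1.11789118e-01],
       [ 1.11817170e-01,  1.68761535e-04, -9.93728782e-01]]), 't': array([0.03657185, 0.49475211, 1.32577207])}
wrist {'fovy': 65.70646984690485, 'cx': 287.11966191410465, 'cy': 213.88195658727247, 'mount': array([[ 9.99998838e-01, -1.52395114e-03, -3.54986687e-05,
         1.15213130e-03],
       [-3.63855798e-04, -2.61242813e-01,  9.65273050e-01,
        -1.98697738e-01],
       [-1.48030274e-03, -9.65271915e-01, -2.61243064e-01,
         7.26023702e-02],
       [ 0.00000000e+00,  0.00000000e+00,  0.00000000e+00,
         1.00000000e+00]])}
```

View pics/scene0.png

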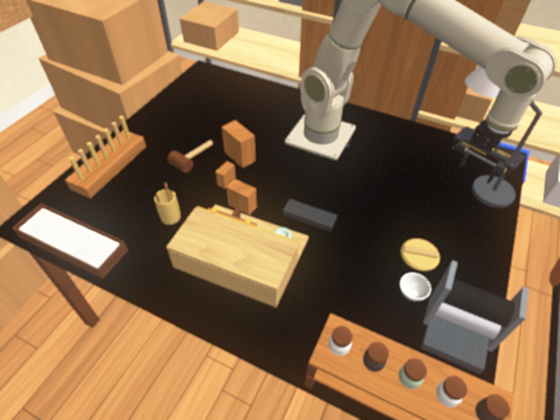

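View pics/top0.png

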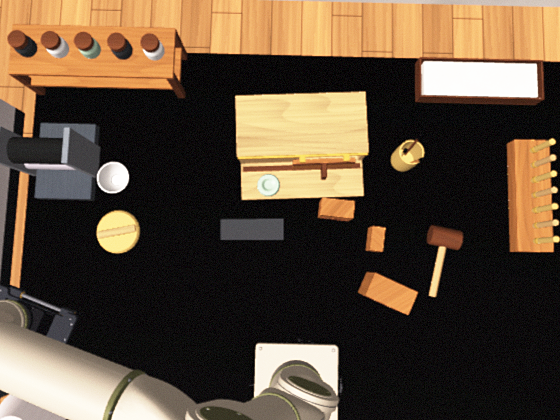

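The look-alikes in the top view are a block at the sill (336,209), a small one at (375,239) and a big one at (388,293). By the description, the middle-sized one at the sill is the target. I'll check it in a crop.

```bash
python3 - <<'E'
import cv2
t=cv2.imread("pics/top0.png"); s=cv2.imread("pics/scene0.png")
cv2.imwrite("pics/topc.png",cv2.resize(t[85:265,225:425],None,fx=4,fy=4,interpolation=cv2.INTER_CUBIC)[:600,:800])
cv2.imwrite("pics/topc2.png",cv2.resize(t[140:240,300:400],None,fx=6,fy=6,interpolation=cv2.INTER_CUBIC))
cv2.imwrite("pics/scc.png",cv2.resize(s[110:310,150:350],None,fx=3,fy=3,interpolation=cv2.INTER_CUBIC))
E
```

```text
(no output)
```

View pics/topc.png

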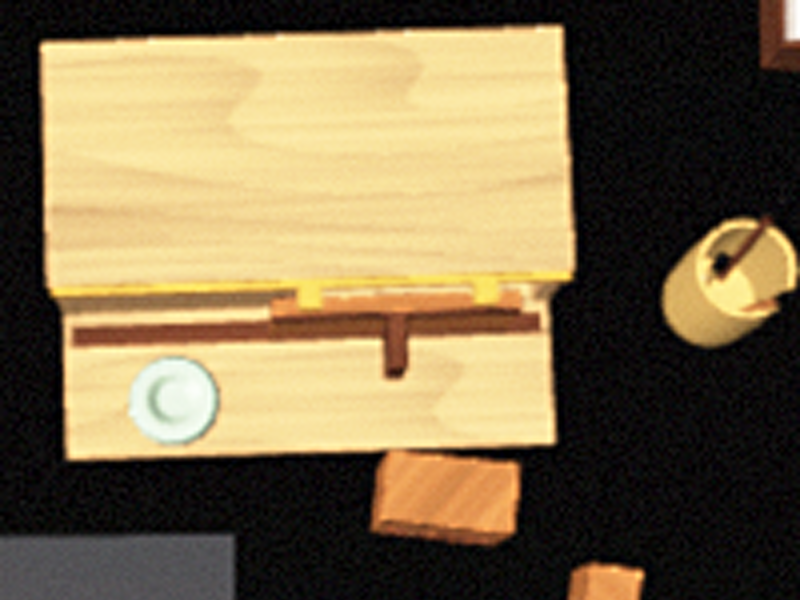

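View pics/topc2.png

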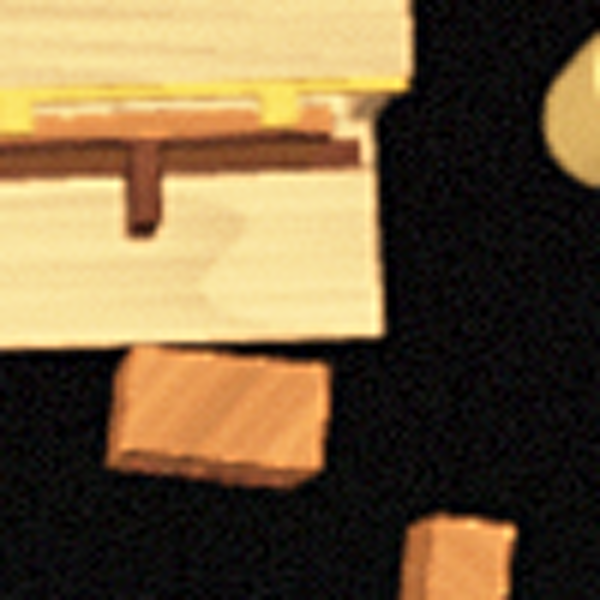

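View pics/scc.png

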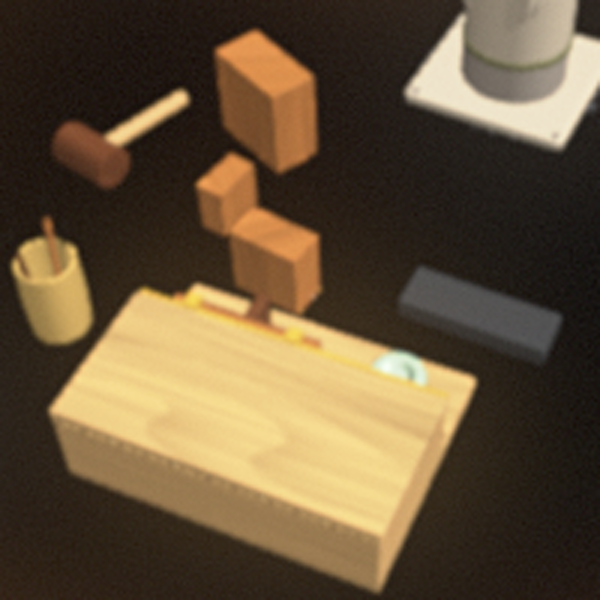

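```bash
cat > h.py <<'E'
from bench import readout, vision, r
import numpy as np, cv2
from scipy.spatial.transform import Rotation as Rn
def ray_z(c,uv,z):
    f=210/np.tan(np.radians(c["fovy"]/2))
    d=np.array([(uv[0]-c["cx"])/f,(uv[1]-c["cy"])/f,1.])
    R,t=np.array(c["R"]),np.array(c["t"]); o=-R.T@t; w=R.T@d
    return o+w*(z-o[2])/w[2]
def cropuv(p,x0,y0,s): return ((p[0]+.5)/s-.5+x0,(p[1]+.5)/s-.5+y0)
def tocab(P,O,th):
    c,s=np.cos(th),np.sin(th); d=np.asarray(P)[:2]-O[:2]; return np.array([c*d[0]+s*d[1],-s*d[0]+c*d[1]])
E
python3 - <<'E'
from h import *
c=vision.camera("top")
A=lambda p,z:ray_z(c,cropuv(p,225,85,4),z)
B=lambda p,z:ray_z(c,cropuv(p,300,140,6),z)
np.set_printoptions(precision=4,suppress=True)
fl,fr=A((67,459),.012),A((555,443),.012)
bl,br=A((41,42),.11),A((563,26),.11)
print("sill",fl,fr,np.linalg.norm(fl-fr)); print("back",bl,br,np.linalg.norm(bl-br))
for a,b in((fl,fr),(bl,br)):
    d=a-b; print("yaw",np.arctan2(-d[0],d[1]))
d=(fl-fr)+(bl-br); th=np.arctan2(-d[0],d[1]); print("th",th)
# origin: fit rigid
m=np.array([[-.105,.262],[-.105,-.092],[.172,.262],[.172,-.092]]) # back x approx
W=np.array([fl,fr,bl,br])[:,:2]
Rm=np.array([[np.cos(th),-np.sin(th)],[np.sin(th),np.cos(th)]])
o=W-m@Rm.T; print(o); O=o[:2].mean(0); print("O",O)
P=[B(p,.095) for p in((133,345),(330,363),(325,468),(118,452))]
for p in P: print("blk",p,tocab(p,O,th))
C=np.mean(P,0); print("C",C,tocab(C,O,th))
for i in range(4): print(np.linalg.norm(P[i]-P[(i+1)%4]))
e=P[0]-P[1]; print("byaw",np.arctan2(-e[0],e[1])); e=P[3]-P[2]; print("byaw",np.arctan2(-e[0],e[1]))
for p in((127,235),(157,235),(128,140),(160,140)): 
    q=B(p,.097);print("pull",q,tocab(q,O,th))
for n,p,z in(("cup",(752,255),.105),("rest",(174,400),.016)):
    q=A(p,z);print(n,q,tocab(q,O,th))
for n,p,z in(("small",(375,239),.05),("whet_r",(284,231),.026)):
    q=ray_z(c,p,z);print(n,q,tocab(q,O,th))
s=readout.read_state(); R=Rn.from_quat(s["eef_rot"]).as_matrix(); print(R)
E
```

```text
sill [0.5214 0.1695 0.012 ] [ 0.5417 -0.1844  0.012 ] 0.3544196078496355
back [0.7981 0.1884 0.11  ] [ 0.8185 -0.1718  0.11  ] 0.36075162287211104
yaw 0.05723166415740142
yaw 0.05644501398697882
th 0.05683485663278301
[[ 0.6411 -0.0862]
 [ 0.6413 -0.0866]
 [ 0.6413 -0.0829]
 [ 0.6415 -0.0897]]
O [ 0.6412 -0.0864]
blk [ 0.5221 -0.0567  0.095 ] [-0.1172  0.0364]
blk [ 0.516  -0.1463  0.095 ] [-0.1284 -0.0527]
blk [ 0.468  -0.1444  0.095 ] [-0.1762 -0.0481]
blk [ 0.473  -0.0507  0.095 ] [-0.1658  0.0452]
C [ 0.4948 -0.0995  0.095 ] [-0.1469 -0.0048]
0.08977908713303202
0.047986256903460485
0.09384540290199501
0.049391208792863614
byaw -0.06784732876168147
byaw -0.05348836891449574
pull [ 0.5723 -0.0531  0.097 ] [-0.0669  0.0371]
pull [ 0.5726 -0.0668  0.097 ] [-0.0673  0.0235]
pull [ 0.6163 -0.0529  0.097 ] [-0.0229  0.0348]
pull [ 0.6167 -0.0675  0.097 ] [-0.0234  0.0202]
cup [ 0.6613 -0.3027  0.105 ] [ 0.0077 -0.2172]
rest [0.5659 0.0929 0.016 ] [-0.065   0.1833]
small [ 0.4138 -0.211   0.05  ] [-0.2341 -0.1115]
whet_r [0.4316 0.0437 0.026 ] [-0.2018  0.1418]
[[ 0.3427 -0.0003 -0.9394]
 [ 0.9394 -0.0008  0.3427]
 [-0.0008 -1.     -0.    ]]
```

The crop shows the middle-sized block standing 18 mm short of the sill, turned about -0.12 rad relative to the cabinet. The pull tip is at (143,235) in the 6x crop and the door is about 28 mm open. I'll turn the tool to the cabinet axes and cross over with the fingers shut.

Request:
arm_command(
  targets=[
    [[0,0,0,0,-5.83,0],[0,0,0,0,-5.83,0],[0,0,0,0,-5.83,0],[0,0,0,0,-5.83,0],[-0.0295,0,-0.0144,0,0,0],[-0.0295,0,-0.0144,0,0,0],[-0.0295,0,-0.0144,0,0,0],[-0.0295,0,-0.0144,0,0,0],[-0.0295,0,-0.0144,0,0,0],[-0.0295,0,-0.0144,0,0,0],[-0.0295,0,-0.0144,0,0,0],[-0.0295,0,-0.0144,0,0,0]],
  ],
  hand=0,
  grip_force=20,
)

```text
time: 1.2
ee_pos: [0.3432, 0.3566, 0.1856]
eef_rot: [0.485, 0.514, -0.514, -0.486]
ft_force: [1.1, 0.7, 0.6]
width: 0.0147
```

Request:
arm_command(
  targets=[
    [[-0.0295,0,-0.0144,0,0,0],[-0.0295,0,-0.0144,0,0,0],[-0.0295,0,-0.0144,0,0,0],[-0.0295,0,-0.0144,0,0,0],[-0.0295,0,-0.0144,0,0,0],[-0.0295,0,-0.0144,0,0,0],[-0.0295,0,-0.0144,0,0,0],[-0.0295,0,-0.0144,0,0,0],[-0.0295,0,-0.0144,0,0,0],[-0.0295,0,-0.0144,0,0,0],[-0.0295,0,-0.0144,0,0,0],[0,0,0,0,0,0]],
  ],
)

```text
time: 2.2
ee_pos: [0.5213, 0.0364, 0.1857]
eef_rot: [-0.488, -0.512, 0.513, 0.487]
ft_force: [-1.3, 0.6, -0.3]
width: 0.0007
```

```bash
cat >> h.py <<'E'
O=np.array([.6412,-.0864]); TH=.0568
RC=np.array([[np.cos(TH),-np.sin(TH),0],[np.sin(TH),np.cos(TH),0],[0,0,1]])
def tool():
    s=readout.read_state(); R=RC.T@Rn.from_quat(s["eef_rot"]).as_matrix()
    p=np.r_[tocab(s["ee_pos"],O,TH),s["ee_pos"][2]]
    print("t",s["time"],"cab pos mm",np.round(p*1000,1),"w",round(s["width"]*1000,1),"F",np.round(RC.T@np.array(s["ft_force"]),1))
    return p,R,s
def go(tgt,tilt=0):
    """shift in tool axes & turn (deg, tool axes) to reach cab pos with tilt deg back"""
    p,R,s=tool(); 
    Rt=np.array([[0,0,-1],[1,0,0],[0,-1,0]]).astype(float)@Rn.from_euler("x",-tilt,degrees=True).as_matrix()
    print("turn",np.round(Rn.from_matrix(R.T@Rt).as_rotvec(degrees=True),2),"shift in present tool axes",np.round(R.T@(np.array(tgt)-p),4), "in final axes",np.round(Rt.T@(np.array(tgt)-p),4))
E
python3 - <<'E'
from h import *
go([-.042,-.02,.065]); cv2.imwrite("pics/w1.png",vision.camera("wrist")["pixels"]); print(readout.read_state()["joint_positions"])
E
```

```text
t 2.2 cab pos mm [-112.7  129.4  185.7] w 0.7 F [-1.3  0.6 -0.3]
turn [ 0.06 -0.42 -0.14] shift in present tool axes [-0.1486  0.1212 -0.0717] in final axes [-0.1494  0.1207 -0.0707]
[-0.53167097  0.09741636  0.39482691  1.75219286 -0.03767575  1.29955915
  1.49386088]
```

View pics/w1.png

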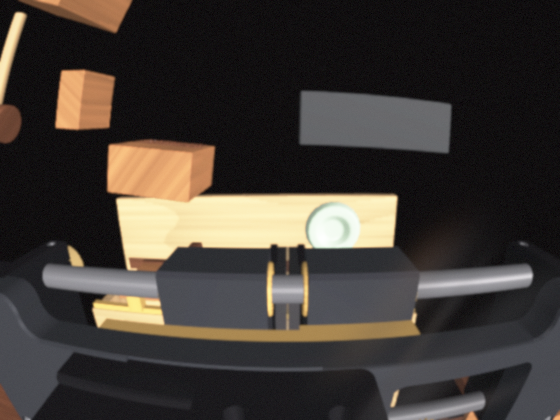

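Request:
arm_command(
  targets=[
    [[-0.0248,0,-0.012,0,-0.4,0],[-0.0248,0,-0.0118,0,0,0],[-0.0248,0,-0.0118,0,0,0],[-0.0248,0,-0.0118,0,0,0],[-0.0248,0,-0.0118,0,0,0],[-0.0248,0,-0.0118,0,0,0],[0,0,0,0,0,0],[0,0.03,0,0,0,0],[0,0.03,0,0,0,0],[0,0.03,0,0,0,0],[0,0.03,0,0,0,0],[0,0,0,0,0,0]],
  ],
)

```text
time: 3.25
ee_pos: [0.5956, -0.0985, 0.0597]
eef_rot: [-0.481, -0.514, 0.518, 0.486]
ft_force: [-2.2, 0.1, -0.7]
width: 0.0004
```

```bash
python3 - <<'E'
from h import *
go([-.042,.150,.065]); cv2.imwrite("pics/t2.png",cv2.resize(vision.camera("top")["pixels"][85:235,225:425],None,fx=4,fy=4)); print(readout.read_state()["joint_positions"])
E
```

```text
t 3.25 cab pos mm [-46.2  -9.5  59.7] w 0.4 F [-2.2  0.3 -0.7]
turn [-0.52  0.52  0.1 ] shift in present tool axes [ 0.1595 -0.005  -0.0056] in final axes [ 0.1595 -0.0053 -0.0042]
[-0.28840355  0.41409453  0.47505904  1.67571086 -0.20704973  1.10797181
  1.88253443]
```

View pics/t2.png

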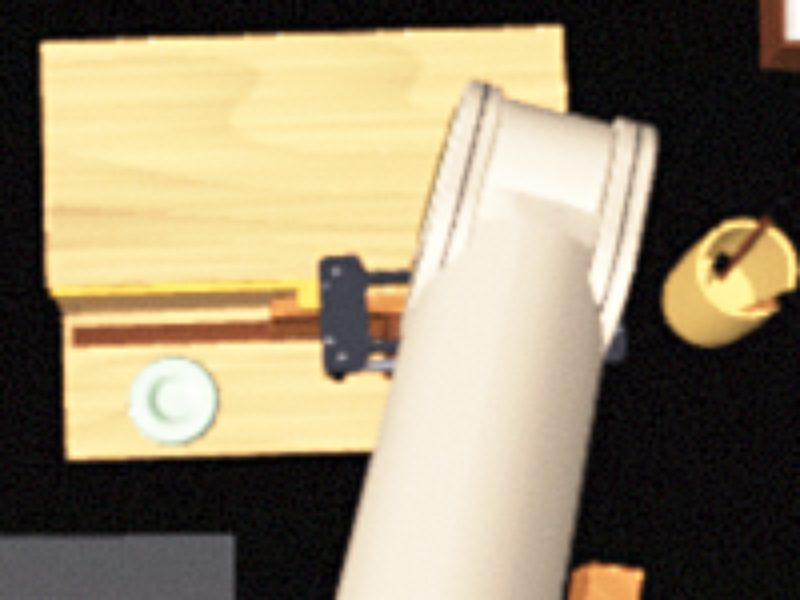

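Request:
arm_command(
  targets=[
    [[0.0175,0,0,0,0,0],[0.0175,0,0,0,0,0],[0.0175,0,0,0,0,0],[0.0175,0,0,0,0,0],[0.0175,0,0,0,0,0],[0.0175,0,0,0,0,0],[0.0175,0,0,0,0,0],[0.0175,0,0,0,0,0],[0,0,0,0,0,0],[0,0,0,0,0,0]],
  ],
)

```text
time: 4.13
ee_pos: [0.5916, 0.0405, 0.0678]
eef_rot: [0.483, 0.517, -0.516, -0.483]
ft_force: [-0.6, -0.0, -0.5]
width: 0.0001
```

```bash
python3 - <<'E'
from h import *
go([-.042,.143,.065]); cv2.imwrite("pics/t3.png",cv2.resize(vision.camera("top")["pixels"][85:235,225:425],None,fx=4,fy=4)); print(readout.read_state()["joint_positions"])
E
```

```text
t 4.1333 cab pos mm [-42.3 129.5  67.8] w 0.1 F [-0.6  0.  -0.5]
turn [0.15 0.57 0.05] shift in present tool axes [ 0.0134  0.0028 -0.0004] in final axes [ 0.0135  0.0028 -0.0003]
[-0.4926076   0.36870933  0.42862831  1.71336028 -0.16966265  1.09398681
  1.62409555]
```

View pics/t3.png

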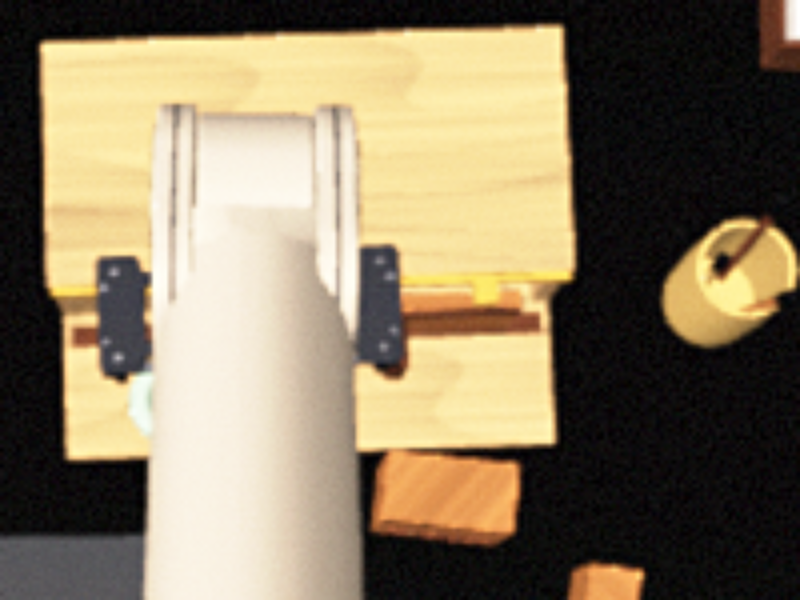

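The door has not moved: its hanger is still at (485,290). I'll look closer from the other cameras.

```bash
python3 - <<'E'
from h import *
a=vision.camera("scene")["pixels"][150:310,150:350]; cv2.imwrite("pics/s3.png",cv2.resize(a,None,fx=3.7,fy=3.7,interpolation=2))
cv2.imwrite("pics/w3.png",vision.camera("wrist")["pixels"])
E
```

```text
(no output)
```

View pics/s3.png

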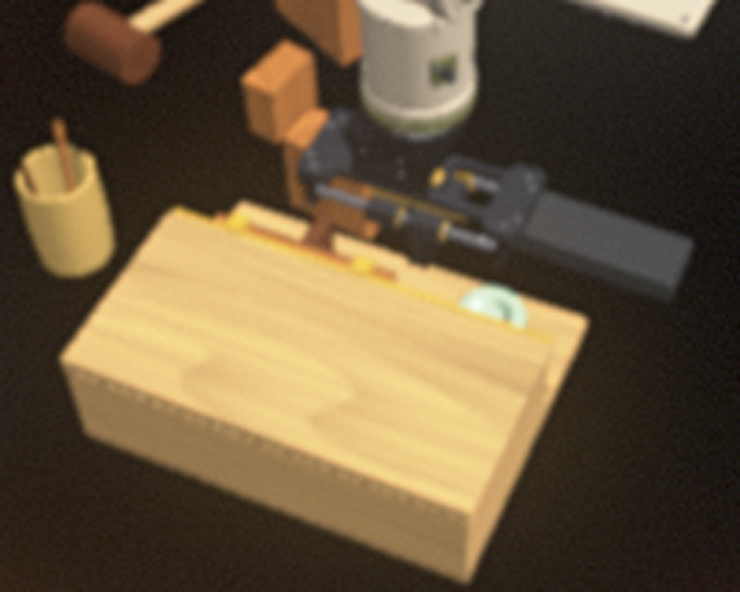

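View pics/w3.png

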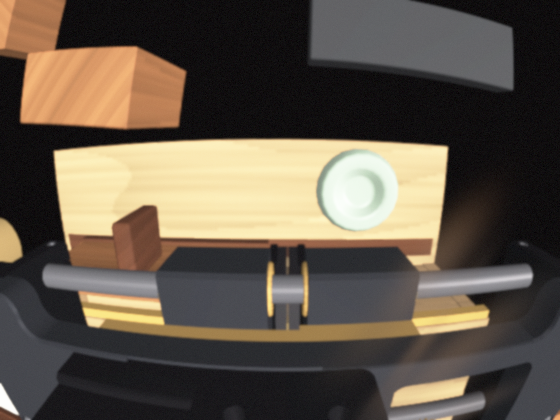

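```bash
cat >> h.py <<'E'
def proj(c,X):
    f=210/np.tan(np.radians(c["fovy"]/2)); p=np.array(c["R"])@np.array(X)+np.array(c["t"]); return np.array([c["cx"]+f*p[0]/p[2],c["cy"]+f*p[1]/p[2]])
def w2(cab): return np.r_[O+RC[:2,:2]@np.array(cab[:2]),cab[2]]
def projw(c,s,X):
    R=Rn.from_quat(s["eef_rot"]).as_matrix(); M=np.array(c["mount"])
    q=R.T@(np.array(X)-np.array(s["ee_pos"])); q=M[:3,:3].T@(q-M[:3,3])
    f=210/np.tan(np.radians(c["fovy"]/2)); rr=np.hypot(q[0],q[1]); a=np.arctan2(rr,q[2]); return np.array([c["cx"]+f*a*q[0]/rr,c["cy"]+f*a*q[1]/rr])
def rayw_z(c,s,uv,z):
    R=Rn.from_quat(s["eef_rot"]).as_matrix(); M=np.array(c["mount"]); f=210/np.tan(np.radians(c["fovy"]/2))
    d=np.array([uv[0]-c["cx"],uv[1]-c["cy"]]); rr=np.hypot(*d); a=rr/f
    v=R@(M[:3,:3]@np.r_[np.sin(a)*d/rr,np.cos(a)]); o=np.array(s["ee_pos"])+R@M[:3,3]
    return o+v*(z-o[2])/v[2]
E
python3 - <<'E'
from h import *
s=readout.read_state(); p,R,_=tool()
cs,ct,cw=[vision.camera(n) for n in("scene","top","wrist")]
for n,X in(("tcp",s["ee_pos"]),("pulltip top",w2([-.062,.029,.097])),("pull root top",w2([-.022,.029,.097])),("pulltip bot",w2([-.062,.029,.047])),("restctr",w2([-.065,.183,.028]))):
    print(n,proj(cs,X),"crop",(proj(cs,X)-[150,150])*3.7,"top",proj(ct,X),(proj(ct,X)-[225,85])*4,"wrist",projw(cw,s,X))
E
```

```text
t 4.2833 cab pos mm [-42.8 126.9  66.8] w 0.3 F [ 0.3 -0.1 -0.4]
tcp [262.82456062 226.88414014] crop [417.4508743  284.47131851] top [287.51349912 173.20870615] [250.05399648 352.83482461] wrist [284.74949611 240.98138382]
pulltip top [237.76571003 207.58145554] crop [324.7331271  213.05138551] top [323.65745744 176.88579126] [394.62982974 367.54316502] wrist [120.29374783 225.00501006]
pull root top [232.18508912 216.225401  ] crop [304.08482974 245.03398371] top [323.03661956 162.52150541] [392.14647824 310.08602163] wrist [130.34777542 285.11145571]
pulltip bot [238.70012696 217.31208903] crop [328.19046975 249.0547294 ] top [322.10544653 180.05037801] [388.42178613 380.20151203] wrist [151.67910781 205.00398884]
restctr [281.23529967 234.58547856] crop [485.57060878 312.96627067] top [268.12239775 183.94030013] [172.48959101 395.76120052] wrist [359.21572634 195.79229666]
```

The pull is where I measured it, so the closed fingers somehow missed it. I'll grasp it instead: rise, go over it open, and check.

Request:
arm_command(
  targets=[
    [[0,-0.025,0,0,0,0],[0,-0.025,0,0,0,0],[0,-0.02,0,0,0,0],[0,0,0,0,0,0],[-0.023,0,0,0,0,0],[-0.023,0,0,0,0,0],[-0.023,0,0,0,0,0],[-0.023,0,0,0,0,0],[0,0,0,0,0,0],[0,0,0,0,0,0]],
  ],
  hand=1,
)

```text
time: 5.27
ee_pos: [0.5962, -0.055, 0.1353]
eef_rot: [-0.485, -0.515, 0.515, 0.485]
ft_force: [0.3, 0.2, -0.5]
width: 0.0595
```

```bash
python3 - <<'E'
from h import *
go([-.046,.029,.064]); cv2.imwrite("pics/w4.png",vision.camera("wrist")["pixels"])
E
```

```text
t 5.2667 cab pos mm [-43.1  33.9 135.3] w 59.5 F [ 0.3  0.2 -0.5]
turn [-0.03  0.22 -0.02] shift in present tool axes [-0.0049  0.0713  0.0028] in final axes [-0.0049  0.0713  0.0029]
```

View pics/w4.png

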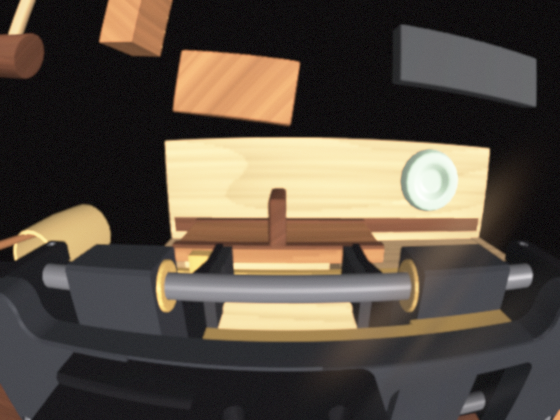

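The wrist view shows the pull at (278,215) between the open fingers at (220,270) and (360,270). I'll lower and close.

Request:
arm_command(
  targets=[
    [[-0.003,0.018,0,0,0,0],[0,0.018,0,0,0,0],[0,0.018,0,0,0,0],[0,0.017,0,0,0,0],[0,0,0,0,0,0],[0,0,0,0,0,0]],
  ],
)

```text
time: 5.82
ee_pos: [0.5962, -0.0547, 0.0641]
eef_rot: [-0.483, -0.516, 0.516, 0.484]
ft_force: [-0.6, -0.8, 0.5]
width: 0.0867
```

Request:
arm_command(
  targets=[
    [[0,0,0,0,0,0],[0,0,0,0,0,0],[0,0,0,0,0,0],[0,0,0,0,0,0],[0,0,0,0,0,0],[0,0,0,0,0,0],[0,0,0,0,0,0],[0,0,0,0,0,0]],
  ],
  hand=0,
  grip_force=15,
)

```text
time: 6.48
ee_pos: [0.5968, -0.0559, 0.0647]
eef_rot: [0.484, 0.516, -0.516, -0.484]
ft_force: [0.6, 0.0, -0.5]
width: 0.0415
```

```bash
python3 - <<'E'
from h import *
go([-.042,.165,.065]); cv2.imwrite("pics/w5.png",vision.camera("wrist")["pixels"])
E
```

```text
t 6.4833 cab pos mm [-42.6  33.   64.7] w 41.5 F [ 0.5 -0.  -0.5]
turn [0.   0.43 0.01] shift in present tool axes [ 0.132  -0.0003 -0.0016] in final axes [ 0.132  -0.0003 -0.0006]
```

View pics/w5.png

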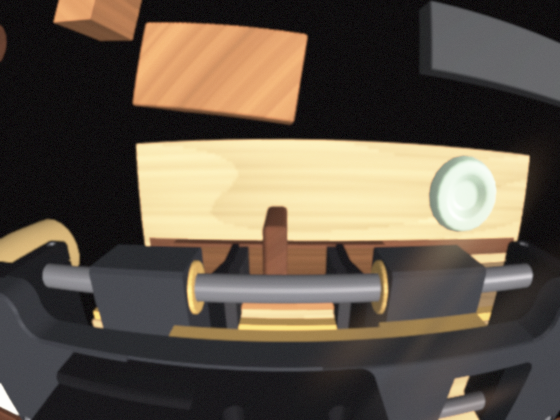

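Request:
arm_command(
  targets=[
    [[0,0,0,0,0,0],[0,0,0,0,0,0],[0,0,0,0,0,0],[0,0,0,0,0,0],[0,0,0,0,0,0]],
  ],
)

```text
time: 6.95
ee_pos: [0.5967, -0.0558, 0.0646]
eef_rot: [0.484, 0.516, -0.516, -0.484]
ft_force: [-0.4, -0.4, 0.1]
width: 0.0055
```

```bash
python3 - <<'E'
from h import *
go([-.042,.165,.065]); cv2.imwrite("pics/w6.png",vision.camera("wrist")["pixels"][180:330,200:380].repeat(4,0).repeat(4,1))
E
```

```text
t 6.95 cab pos mm [-42.7  33.   64.6] w 5.5 F [-0.4 -0.4  0.1]
turn [0.   0.43 0.01] shift in present tool axes [ 0.132  -0.0004 -0.0016] in final axes [ 0.132  -0.0004 -0.0007]
```

View pics/w6.png

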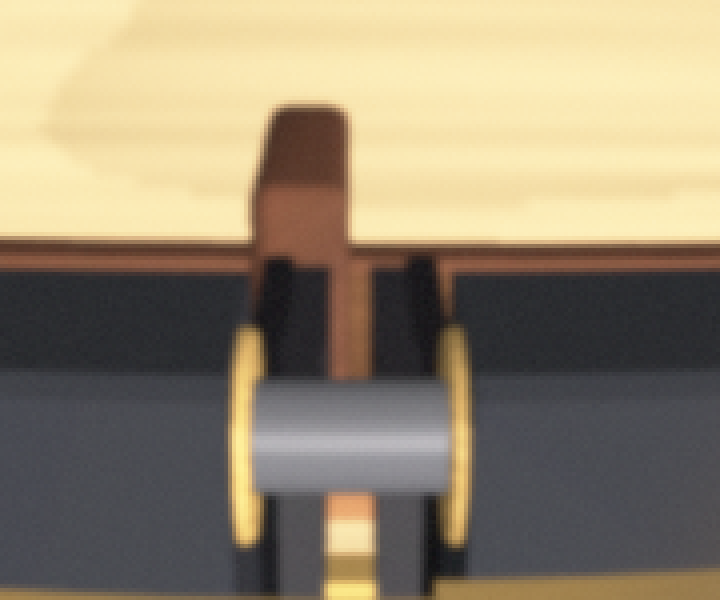

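```bash
python3 - <<'E'
from h import *
p,R,s=tool(); cw=vision.camera("wrist"); print(s["ee_pos"])
Rw=Rn.from_quat(s["eef_rot"]).as_matrix()
k=lambda X:np.round((projw(cw,s,X)-[200,180])*4)
for y in(-.03,-.019,0): 
  for x in (-.02,-.003,.003,.02):
    print("tool pt",x,y,k(np.array(s["ee_pos"])+Rw@np.array([x,y,.0095])))
for X in([-.062,.022,.097],[-.062,.036,.097],[-.022,.029,.097],[-.062,.022,.047],[-.062,.036,.047],[-.105,.029,.012]): print("pull",X,k(w2(X)))
cv2.imwrite("pics/w7.png",vision.camera("wrist")["pixels"][180:330,200:380].repeat(4,0).repeat(4,1))
c=vision.camera("scene"); cv2.imwrite("pics/s7.png",cv2.resize(c["pixels"][170:260,190:310],None,fx=6,fy=6,interpolation=2))
for X in([-.062,.029,.097],[-.022,.029,.097]): print((proj(c,w2(X))-[190,170])*6)
print((proj(c,s["ee_pos"])-[190,170])*6, (proj(c,np.array(s["ee_pos"])+[0,0,.07])-[190,170])*6)
E
```

```text
t 7.0 cab pos mm [-42.7  33.   64.6] w 3.0 F [ 0.8 -1.   0.2]
[ 0.59671042 -0.05588473  0.06461268]
tool pt -0.02 -0.03 [193. 253.]
tool pt -0.003 -0.03 [316. 253.]
tool pt 0.003 -0.03 [359. 253.]
tool pt 0.02 -0.03 [482. 253.]
tool pt -0.02 -0.019 [202. 227.]
tool pt -0.003 -0.019 [317. 227.]
tool pt 0.003 -0.019 [358. 227.]
tool pt 0.02 -0.019 [474. 227.]
tool pt -0.02 0 [214. 188.]
tool pt -0.003 0 [320. 188.]
tool pt 0.003 0 [358. 188.]
tool pt 0.02 0 [463. 188.]
pull [-0.062, 0.022, 0.097] [256. 190.]
pull [-0.062, 0.036, 0.097] [360. 191.]
pull [-0.022, 0.029, 0.097] [310. 453.]
pull [-0.062, 0.022, 0.047] [276. 102.]
pull [-0.062, 0.036, 0.047] [358. 103.]
pull [-0.105, 0.029, 0.012] [ 321. -158.]
[286.59426016 225.48873326]
[253.11053471 277.35240602]
[281.07325576 290.59268086] [272.52518714 206.55342752]
```

View pics/w7.png

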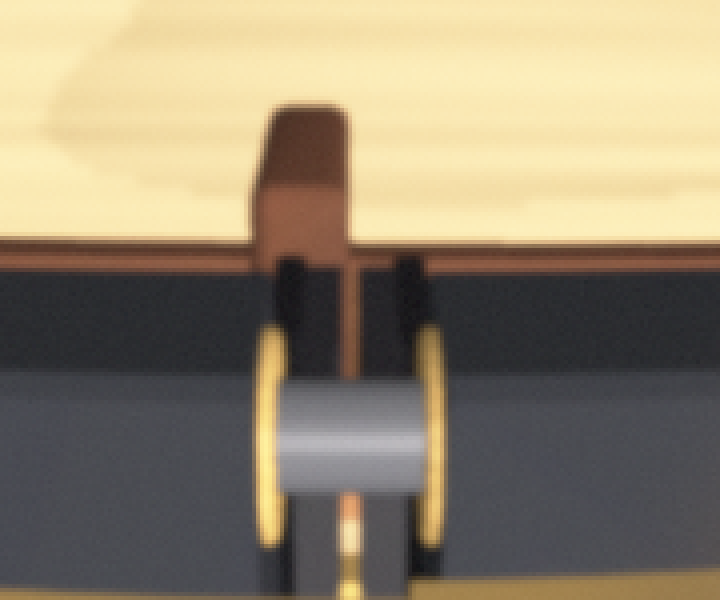

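View pics/s7.png

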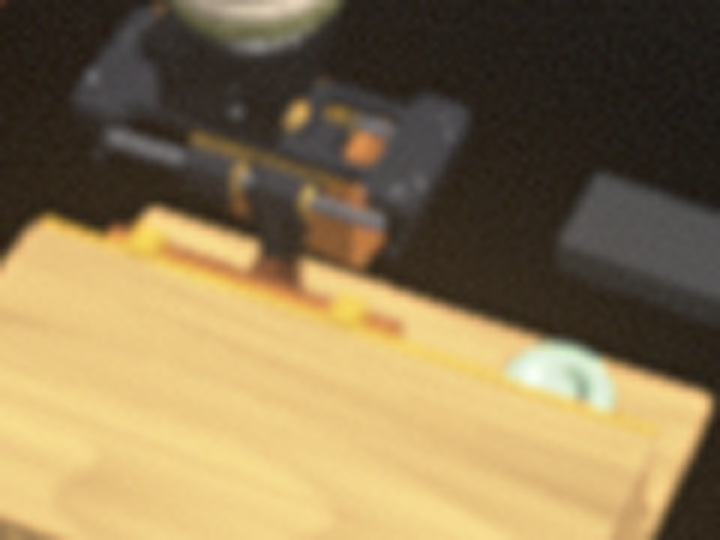

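The fingers closed to 3 mm above the pull. In the wrist view the fingertips sit at row 260 where the TCP should be at about 188, so they seem to end roughly 33 mm short of the reported TCP. I'll check this against the starting picture.

```bash
python3 - <<'E'
from h import *
c=vision.camera("scene"); im=cv2.imread("pics/scene0.png"); x0,y0=440,100
P=np.array([0.21406442,0.58671673,0.18483782]); R=Rn.from_quat([0.57970229,0.40495686,-0.40577427,-0.57905306]).as_matrix()
a=cv2.resize(im[y0:y0+100,x0:x0+110],None,fx=6,fy=6,interpolation=2)
for y,col in((0,(0,0,255)),(-.019,(0,255,0)),(-.035,(255,255,0)),(-.07,(255,0,255))):
  for x in(-.0585,-.0435,.0435,.0585):
    u=(proj(c,P+R@np.array([x,y,0]))-[x0,y0])*6; cv2.circle(a,tuple(int(v) for v in u),3,col,-1)
cv2.imwrite("pics/s8.png",a)
c=vision.camera("top"); im=cv2.imread("pics/top0.png"); u=proj(c,P); print(u)
for X in [P,P+[0,0,.035]]: print(proj(c,X))
E
```

```text
[ 62.01073626 309.60489469]
[ 62.01073626 309.60489469]
[ 55.25732692 311.05411633]
```

View pics/s8.png

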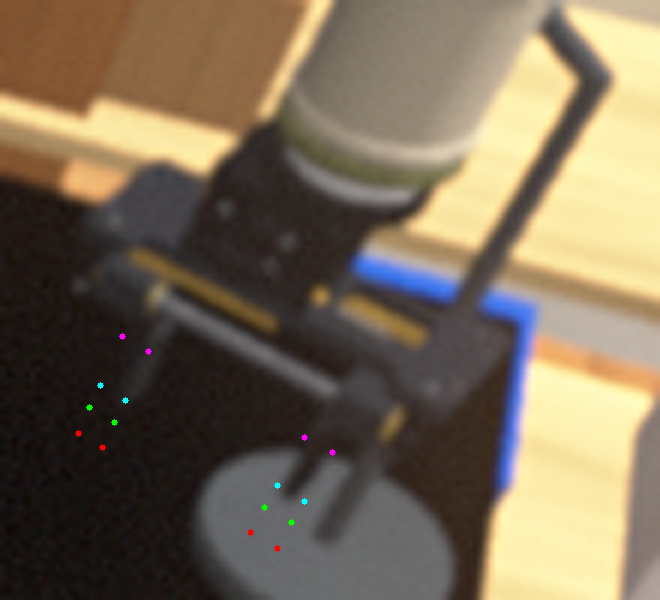

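Both views suggest tips about 33 mm short. I'll confirm by touch by lowering gently onto the pull's top, which is at 97 mm.

Request:
arm_command(
  targets=[
    [[-0.003,0.001,0,0,0,0],[0,0.001,0,0,0,0],[0,0.001,0,0,0,0],[0,0.001,0,0,0,0],[0,0,0,0,0,0]],
  ],
)

```text
time: 7.67
ee_pos: [0.5969, -0.0589, 0.0607]
eef_rot: [0.484, 0.516, -0.516, -0.484]
ft_force: [-0.2, -0.2, 0.6]
width: 0.0007
```

```bash
python3 - <<'E'
from h import *
tool()
E
```

```text
t 7.6667 cab pos mm [-42.6  29.9  60.7] w 0.7 F [-0.3 -0.2  0.6]
```

Request:
arm_command(
  targets=[
    [[0,0.0015,0,0,0,0],[0,0.0015,0,0,0,0],[0,0.0015,0,0,0,0],[0,0.0015,0,0,0,0],[0,0,0,0,0,0]],
  ],
)

```text
time: 8.08
ee_pos: [0.5973, -0.0602, 0.0601]
eef_rot: [0.484, 0.516, -0.515, -0.484]
ft_force: [-24.7, -0.5, 53.6]
width: 0.0004
```

```bash
python3 - <<'E'
from h import *
tool()
c=vision.camera("scene"); cv2.imwrite("pics/s9.png",cv2.resize(c["pixels"][170:260,190:310],None,fx=6,fy=6,interpolation=2))
E
```

```text
t 8.0833 cab pos mm [-42.3  28.7  60.1] w 0.4 F [-24.7   0.9  53.6]
```

View pics/s9.png

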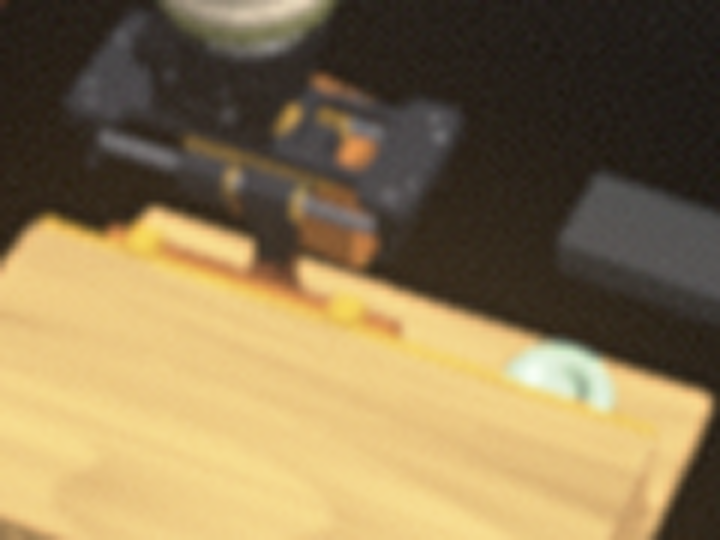

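Contact came at a reported z of 60.3 mm, so the true tip is about 36.7 mm behind the reported TCP along the tool. I'll use the true tip from here. I'll back off, open, straddle the pull and cage it.

Request:
arm_command(
  targets=[
    [[0,-0.012,0,0,0,0],[0,0,0,0,0,0],[0,0,0,0,0,0],[0,0,0,0,0,0],[0,0,0,0,0,0],[0,0,0,0,0,0],[0,0.015,0,0,0,0],[0,0.015,0,0,0,0],[0,0.014,0,0,0,0],[0,0,0,0,0,0]],
  ],
  hand=0.5,
)

```text
time: 8.97
ee_pos: [0.5948, -0.0587, 0.0195]
eef_rot: [-0.482, -0.515, 0.517, 0.485]
ft_force: [-0.1, -0.2, -0.2]
width: 0.0429
```

Request:
arm_command(
  targets=[
    [[0,0,0,0,0,0],[0,0,0,0,0,0],[0,0,0,0,0,0],[0,0,0,0,0,0],[0,0,0,0,0,0]],
  ],
  hand=0.2,
)

```text
time: 9.38
ee_pos: [0.5976, -0.0592, 0.0234]
eef_rot: [0.484, 0.516, -0.515, -0.483]
ft_force: [0.5, -2.3, 1.8]
width: 0.0207
```

```bash
cat >> h.py <<'E'
L=.0367
def tip(tgt,tilt=0):
    p,R,s=tool(); t=p-L*R[:,1]; print("tip cab mm",np.round(t*1000,1))
    Rt=np.array([[0,0,-1],[1,0,0],[0,-1,0]]).astype(float)@Rn.from_euler("x",-tilt,degrees=True).as_matrix()
    d=np.array(tgt)+L*Rt[:,1]-p
    print("turn",np.round(Rn.from_matrix(R.T@Rt).as_rotvec(degrees=True),2),"shift present axes",np.round(R.T@d,4),"final axes",np.round(Rt.T@d,4))
E
python3 - <<'E'
from h import *
tip([-.042,.165,.063]); cv2.imwrite("pics/w10.png",vision.camera("wrist")["pixels"])
E
```

```text
t 9.3833 cab pos mm [-42.   29.6  23.4] w 20.7 F [ 0.4 -2.3  1.8]
tip cab mm [-42.1  29.6  60.1]
turn [ 0.09  0.41 -0.02] shift present axes [ 0.1354 -0.0029 -0.001 ] final axes [ 0.1354 -0.0029 -0.    ]
```

View pics/w10.png

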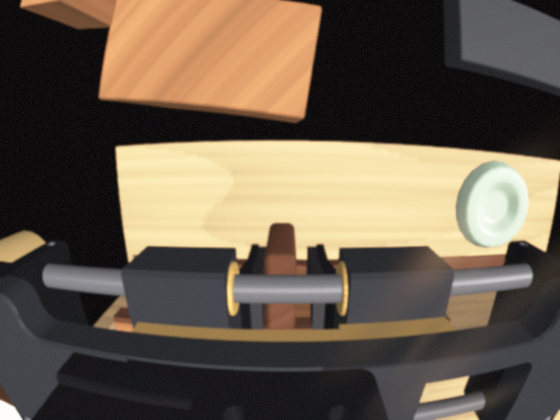

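Pull (281,270) is now between the fingers. I'll slide it open.

Request:
arm_command(
  targets=[
    [[0.013,0,0,0,0,0],[0.0135,0,0,0,0,0],[0.0135,0,0,0,0,0],[0.0135,0,0,0,0,0],[0.0135,0,0,0,0,0],[0.0135,0,0,0,0,0],[0.0135,0,0,0,0,0],[0.0135,0,0,0,0,0],[0.0135,0,0,0,0,0],[0.0125,0,0,0,0,0],[0,0,0,0,0,0],[0,0,0,0,0,0]],
  ],
)

```text
time: 10.43
ee_pos: [0.5877, 0.0758, 0.0223]
eef_rot: [-0.483, -0.516, 0.516, 0.484]
ft_force: [0.6, -0.5, -0.3]
width: 0.0175
```

```bash
python3 - <<'E'
from h import *
tip([-.042,.165,.063]); cv2.imwrite("pics/w11.png",vision.camera("wrist")["pixels"])
cv2.imwrite("pics/t11.png",cv2.resize(vision.camera("top")["pixels"][85:235,225:425],None,fx=4,fy=4))
E
```

```text
t 10.4333 cab pos mm [-44.2 165.   22.3] w 17.5 F [ 0.6 -0.6 -0.3]
tip cab mm [-44.1 164.9  59. ]
turn [-0.06  0.51  0.04] shift present axes [ 0.     -0.004  -0.0022] final axes [ 0.     -0.004  -0.0022]
```

View pics/w11.png

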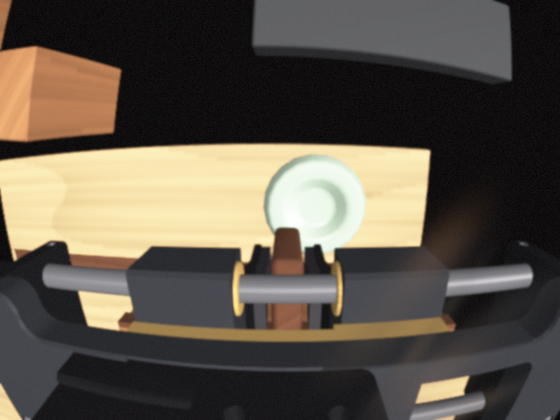

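View pics/t11.png

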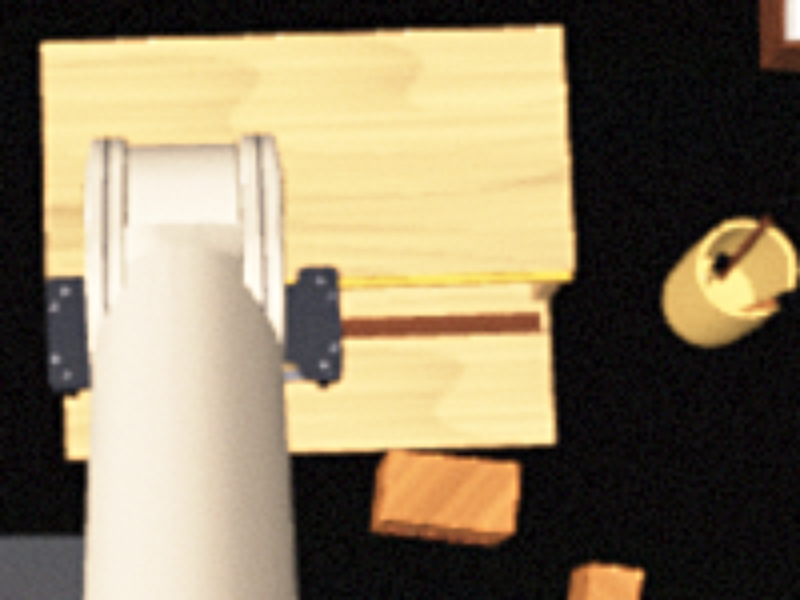

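Door open: the pull is at tip y = 165 mm. Next I'll rise and go behind the block.

Request:
arm_command(
  targets=[
    [[0,-0.03,0,0,0,0],[0,-0.03,0,0,0,0],[0,-0.03,0,0,0,0],[0,-0.03,0,0,0,0],[-0.0215,0,0.021,0,0,0],[-0.0215,0,0.021,0,0,0],[-0.0215,0,0.021,0,0,0],[-0.0215,0,0.021,0,0,0],[-0.0215,0,0.021,0,0,0],[-0.0215,0,0.021,0,0,0],[-0.0215,0,0.021,0,0,0],[-0.0215,0,0.021,0,0,0]],
  ],
  hand=0.45,
)

```text
time: 11.53
ee_pos: [0.4303, -0.109, 0.1424]
eef_rot: [0.484, 0.516, -0.515, -0.484]
ft_force: [0.6, 0.1, 0.5]
width: 0.0393
```

```bash
python3 - <<'E'
from h import *
tip([-.215,-.005,.032],12); s=readout.read_state(); print(s["joint_positions"]);c=vision.camera("top");cv2.imwrite("pics/t12.png",c["pixels"])
cv2.imwrite("pics/s12.png",vision.camera("scene")["pixels"])
E
```

```text
t 11.5333 cab pos mm [-211.8  -10.6  142.4] w 39.3 F [0.6 0.1 0.5]
tip cab mm [-211.8  -10.7  179.1]
turn [-12.01   0.38   0.09] shift present axes [ 0.0055  0.1463 -0.0045] final axes [0.0056 0.1441 0.0261]
[-0.43738979 -0.07692753  0.56669608  1.99748785  0.04319634  1.20971235
  1.74707942]
```

View pics/s12.png

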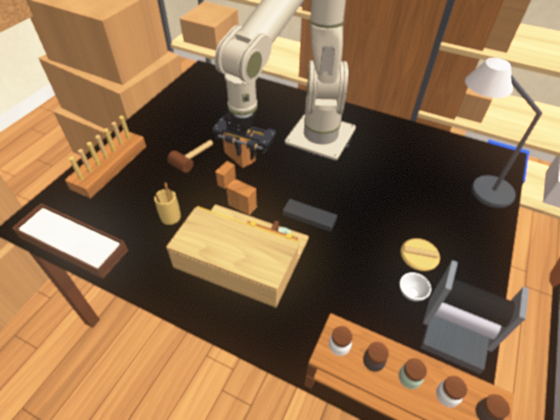

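```bash
python3 - <<'E'
from h import *
c=vision.camera("top"); t=c["pixels"]; cv2.imwrite("pics/t13.png",cv2.resize(t[190:320,330:450],None,fx=5,fy=5,interpolation=2))
c2=vision.camera("scene"); cv2.imwrite("pics/s13.png",cv2.resize(c2["pixels"][100:230,150:300],None,fx=4,fy=4,interpolation=2))
E
```

```text
(no output)
```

View pics/t13.png

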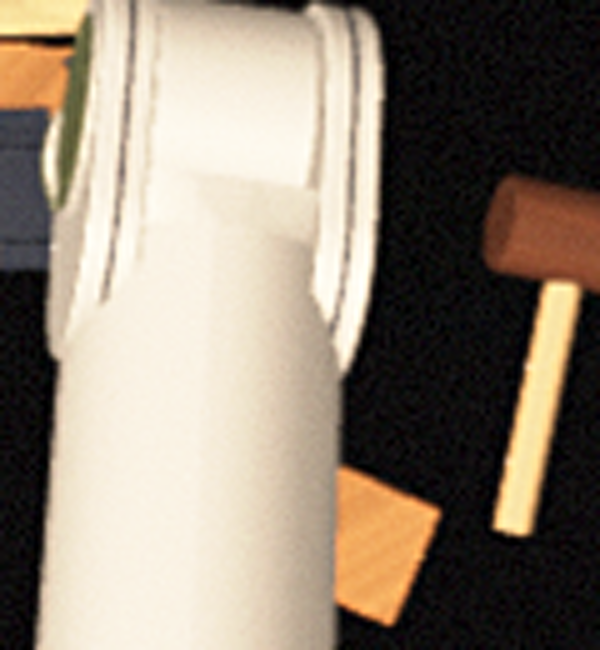

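View pics/s13.png

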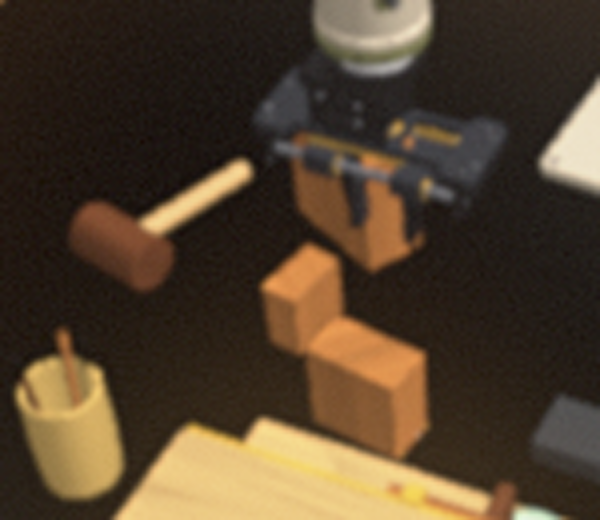

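```bash
python3 - <<'E'
from h import *
c=vision.camera("top"); im=cv2.imread("pics/top0.png"); cv2.imwrite("pics/t14.png",cv2.resize(im[215:325,340:440],None,fx=5,fy=5,interpolation=2))
E
```

```text
(no output)
```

View pics/t14.png

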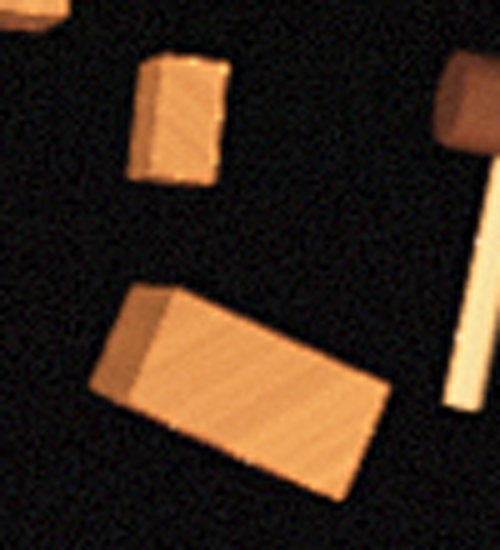

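```bash
python3 - <<'E'
from h import *
c=vision.camera("top")
for n,z,ps in(("small top",.07,[(158,55),(230,63),(215,185),(150,180)]),("small base",0,[(143,62),(128,178)]),("big top",.12,[(180,290),(390,387),(345,498),(135,400)]),("big base",0,[(132,285),(92,385)])):
    for p in ps: print(n,np.round(tocab(ray_z(c,cropuv(p,340,215,5),z),O,TH),3))
E
```

```text
small top [-0.198 -0.099]
small top [-0.203 -0.139]
small top [-0.27  -0.126]
small top [-0.266 -0.091]
small base [-0.197 -0.104]
small base [-0.263 -0.091]
big top [-0.325 -0.094]
big top [-0.379 -0.201]
big top [-0.435 -0.174]
big top [-0.381 -0.068]
big base [-0.325 -0.09 ]
big base [-0.381 -0.064]
```

Request:
arm_command(
  targets=[
    [[0,0,0,-6,0.2,0],[0,0,0,-6,0.2,0],[0.001,0.024,0.0043,0,0,0],[0.001,0.024,0.0043,0,0,0],[0.001,0.024,0.0043,0,0,0],[0.001,0.024,0.0043,0,0,0],[0.001,0.024,0.0043,0,0,0],[0,0.014,0.0043,0,0,0],[0,0,0,0,0,0],[0,0,0,0,0,0]],
  ],
)

```text
time: 12.67
ee_pos: [0.4338, -0.1025, 0.0059]
eef_rot: [0.533, 0.565, -0.458, -0.432]
ft_force: [-0.0, -0.7, 0.6]
width: 0.0391
```

```bash
python3 - <<'E'
from h import *
tip([-.185,-.005,.032],12); s=readout.read_state(); print(s["joint_positions"]);cv2.imwrite("pics/w15.png",vision.camera("wrist")["pixels"])
cv2.imwrite("pics/s15.png",cv2.resize(vision.camera("scene")["pixels"][100:230,150:300],None,fx=4,fy=4,interpolation=2))
E
```

```text
t 12.6667 cab pos mm [-207.9   -4.3    5.9] w 39.1 F [-0.1 -0.7  0.6]
tip cab mm [-215.5   -4.3   41.8]
turn [-0.12  0.07  0.02] shift present axes [-0.0007  0.0158 -0.0279] final axes [-0.0007  0.0159 -0.0279]
[-0.46433268 -0.04853212  0.63666615  2.31977756 -0.03051041  0.65927234
  1.82579767]
```

View pics/w15.png

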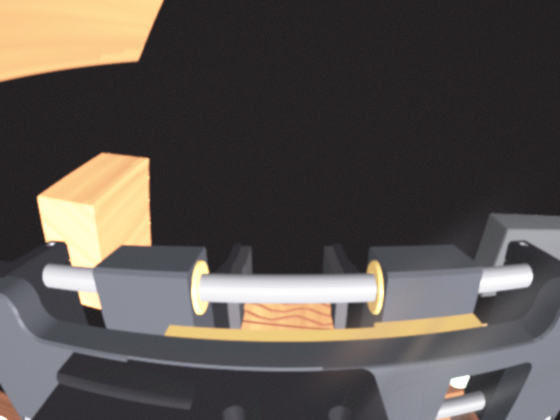

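View pics/s15.png

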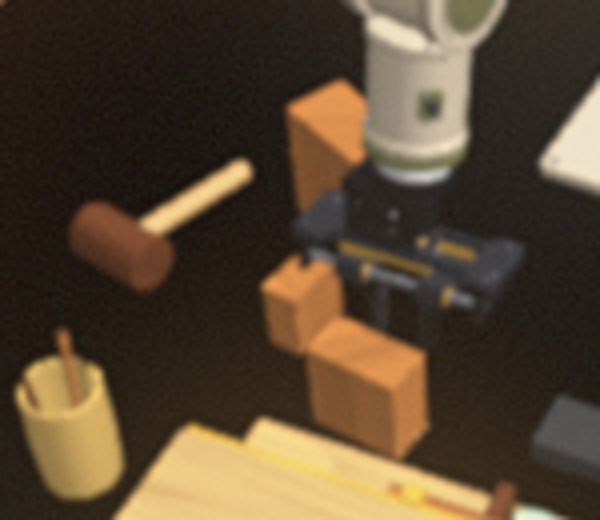

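Request:
arm_command(
  targets=[
    [[0,0.004,-0.007,0,0,0],[0,0.004,-0.007,0,0,0],[0,0.004,-0.007,0,0,0],[0,0.0035,-0.006,0,0,0],[0,0.0006,-0.003,0,0,0],[0,0.0006,-0.003,0,0,0],[0,0.0006,-0.003,0,0,0],[0,0.0006,-0.003,0,0,0],[0,0.0006,-0.003,0,0,0],[0,0,0,0,0,0]],
  ],
)

```text
time: 13.6
ee_pos: [0.4795, -0.1002, -0.003]
eef_rot: [0.533, 0.565, -0.457, -0.432]
ft_force: [-0.7, 0.2, 0.4]
width: 0.0389
```

```bash
python3 - <<'E'
from h import *
tip([-.1625,-.005,.032],12); cv2.imwrite("pics/w16.png",vision.camera("wrist")["pixels"])
c=vision.camera("top");cv2.imwrite("pics/t16.png",cv2.resize(c["pixels"][165:235,290:390],None,fx=7,fy=7,interpolation=2))
cv2.imwrite("pics/s16.png",cv2.resize(vision.camera("scene")["pixels"][130:230,180:300],None,fx=6,fy=6,interpolation=2))
E
```

```text
t 13.6 cab pos mm [-162.2   -4.5   -3. ] w 38.9 F [-0.7  0.3  0.4]
tip cab mm [-169.9   -4.6   32.9]
turn [0.02 0.03 0.05] shift present axes [-0.0005  0.0024 -0.007 ] final axes [-0.0005  0.0024 -0.007 ]
```

View pics/t16.png

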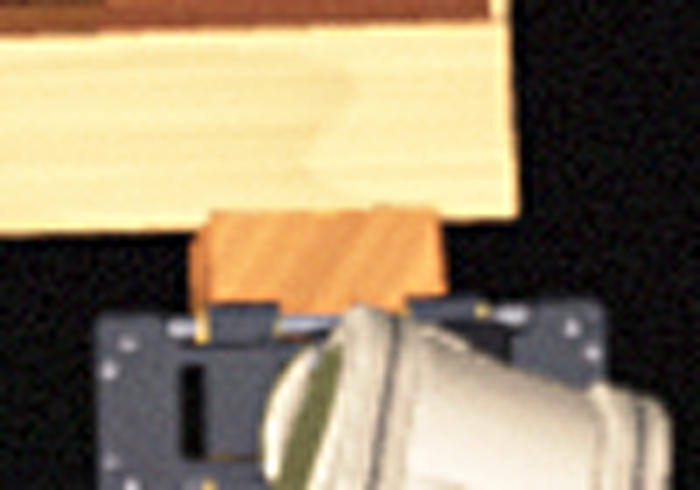

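View pics/s16.png

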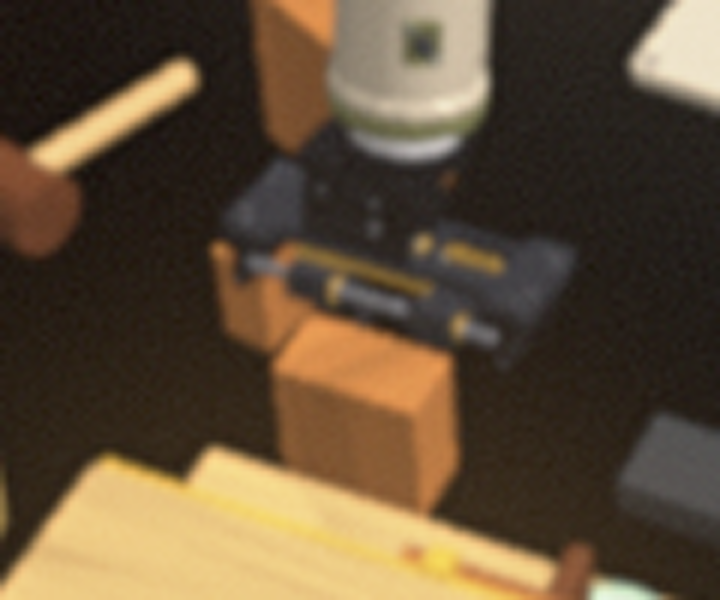

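```bash
python3 - <<'E'
from h import *
c=vision.camera("top")
for p in((210,213),(440,206)): print(np.round(tocab(ray_z(c,cropuv(p,290,165,7),.095),O,TH),4))
E
```

```text
[-0.1113  0.0421]
[-0.1115 -0.0477]
```

Request:
arm_command(
  targets=[
    [[0,0.0005,-0.0022,0,0,0],[0,0.0005,-0.002,0,0,0],[0,0,0,0,0,0]],
  ],
)

```text
time: 14.05
ee_pos: [0.4833, -0.0999, -0.0034]
eef_rot: [0.533, 0.565, -0.457, -0.432]
ft_force: [-2.8, 0.8, 2.0]
width: 0.0392
```

```bash
python3 - <<'E'
from h import *
tip([-.1625,-.005,.032],12)
c=vision.camera("top");cv2.imwrite("pics/t17.png",cv2.resize(c["pixels"][165:235,290:390],None,fx=7,fy=7,interpolation=2))
E
```

```text
t 14.05 cab pos mm [-158.4   -4.5   -3.4] w 39.2 F [-2.8  0.9  2. ]
tip cab mm [-166.    -4.5   32.5]
turn [-0.02  0.03  0.06] shift present axes [-0.0005  0.0013 -0.0034] final axes [-0.0005  0.0013 -0.0034]
```

View pics/t17.png

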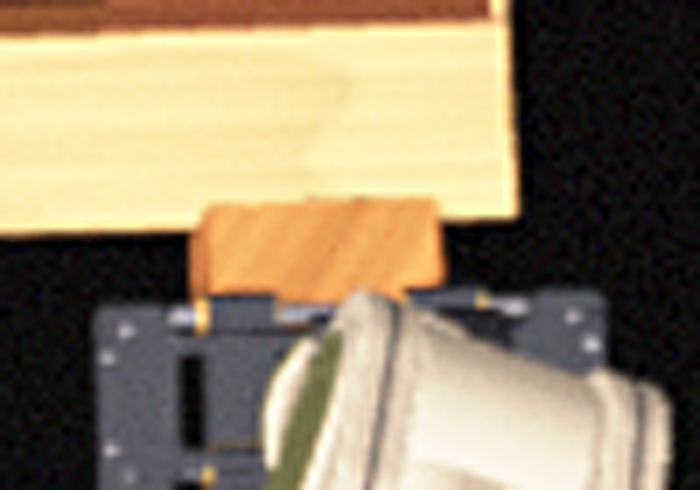

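Request:
arm_command(
  targets=[
    [[0,0.0004,-0.001,0,0,0],[0,0.0004,-0.001,0,0,0],[0,0,0,0,0,0],[0,0,0,0,0,0]],
  ],
)

```text
time: 14.43
ee_pos: [0.4854, -0.0999, -0.0037]
eef_rot: [0.533, 0.565, -0.457, -0.432]
ft_force: [-2.9, 1.1, 1.5]
width: 0.0389
```

```bash
python3 - <<'E'
from h import *
tip([-.1625,-.005,.032],12)
c=vision.camera("top");cv2.imwrite("pics/t18.png",cv2.resize(c["pixels"][165:235,290:390],None,fx=7,fy=7,interpolation=2))
E
```

```text
t 14.4333 cab pos mm [-156.3   -4.6   -3.7] w 38.9 F [-2.8  1.3  1.5]
tip cab mm [-164.    -4.6   32.2]
turn [-0.    0.02  0.05] shift present axes [-0.0004  0.0005 -0.0014] final axes [-0.0004  0.0005 -0.0014]
```

View pics/t18.png

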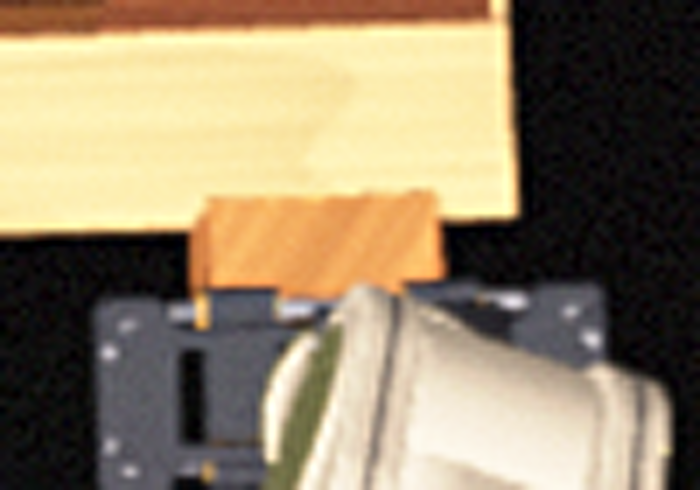

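The top view shows the block's foot at the sill, square: its front edge runs from (208,198) to (435,192), parallel to the sill. I'll retreat, rise and push high.

```bash
python3 - <<'E'
from h import *
tip([-.185,-.005,.032],12);tip([-.185,-.005,.084],12);tip([-.170,-.005,.084],12)
E
```

```text
t 14.4833 cab pos mm [-156.4   -4.6   -3.7] w 38.8 F [-2.   1.2  1.7]
tip cab mm [-164.    -4.6   32.2]
turn [-0.    0.02  0.05] shift present axes [-0.0004 -0.0042  0.0206] final axes [-0.0004 -0.0042  0.0206]
t 14.4833 cab pos mm [-156.4   -4.6   -3.7] w 38.8 F [-2.   1.2  1.7]
tip cab mm [-164.    -4.6   32.2]
turn [-0.    0.02  0.05] shift present axes [-0.0003 -0.055   0.0098] final axes [-0.0004 -0.055   0.0098]
t 14.4833 cab pos mm [-156.4   -4.6   -3.7] w 38.8 F [-2.   1.2  1.7]
tip cab mm [-164.    -4.6   32.2]
turn [-0.    0.02  0.05] shift present axes [-0.0004 -0.0519 -0.0049] final axes [-0.0004 -0.0519 -0.0049]
```

Request:
arm_command(
  targets=[
    [[0,-0.002,0.01,0,0,0],[0,-0.0022,0.0106,0,0,0],[0,-0.017,-0.0036,0,0,0],[0,-0.017,-0.0036,0,0,0],[0,-0.0168,-0.0036,0,0,0],[0,0,0,0,0,0],[0,0.0015,-0.0074,0,0,0],[0,0.0015,-0.0074,0,0,0],[0,0,0,0,0,0]],
  ],
)

```text
time: 15.23
ee_pos: [0.4809, -0.1, 0.0478]
eef_rot: [0.533, 0.565, -0.458, -0.432]
ft_force: [-0.7, 0.5, -0.0]
width: 0.0392
```

```bash
python3 - <<'E'
from h import *
tip([-.115,-.005,.084],12)
c=vision.camera("top");cv2.imwrite("pics/t19.png",cv2.resize(c["pixels"][165:235,290:390],None,fx=7,fy=7,interpolation=2))
E
```

```text
t 15.2333 cab pos mm [-160.9   -4.5   47.8] w 39.2 F [-0.6  0.6 -0. ]
tip cab mm [-168.5   -4.5   83.7]
turn [0.01 0.07 0.01] shift present axes [-0.0006  0.0108 -0.0524] final axes [-0.0005  0.0108 -0.0524]
```

View pics/t19.png

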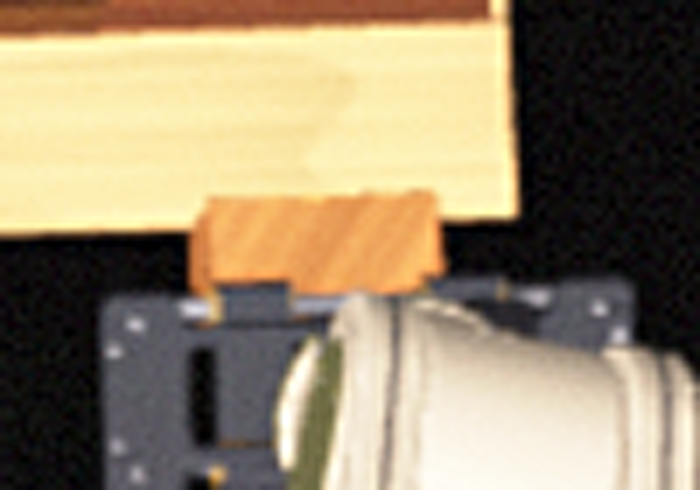

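Request:
arm_command(
  targets=[
    [[0,0.001,-0.0046,0,0,0],[0,0.001,-0.0046,0,0,0],[0,0.001,-0.0046,0,0,0],[0,0.001,-0.0046,0,0,0],[0,0.001,-0.0046,0,0,0],[0,0.001,-0.0046,0,0,0],[0,0.001,-0.0046,0,0,0],[0,0.001,-0.0046,0,0,0],[0,0.001,-0.0046,0,0,0],[0,0.001,-0.0046,0,0,0],[0,0.001,-0.0046,0,0,0],[0,0,0,0,0,0]],
  ],
)

```text
time: 16.28
ee_pos: [0.5321, -0.0972, 0.048]
eef_rot: [0.533, 0.565, -0.457, -0.432]
ft_force: [-0.2, -0.6, 0.0]
width: 0.0392
```

```bash
python3 - <<'E'
from h import *
tip([-.115,-.005,.084],12)
c=vision.camera("top");cv2.imwrite("pics/t20.png",cv2.resize(c["pixels"][145:235,290:390],None,fx=6,fy=6,interpolation=2))
cv2.imwrite("pics/s20.png",cv2.resize(vision.camera("scene")["pixels"][130:230,180:300],None,fx=6,fy=6,interpolation=2))
E
```

```text
t 16.2833 cab pos mm [-109.6   -4.6   48. ] w 39.2 F [-0.2 -0.6  0. ]
tip cab mm [-117.2   -4.6   83.9]
turn [0.02 0.04 0.03] shift present axes [-0.0005  0.0004 -0.0022] final axes [-0.0004  0.0004 -0.0022]
```

View pics/t20.png

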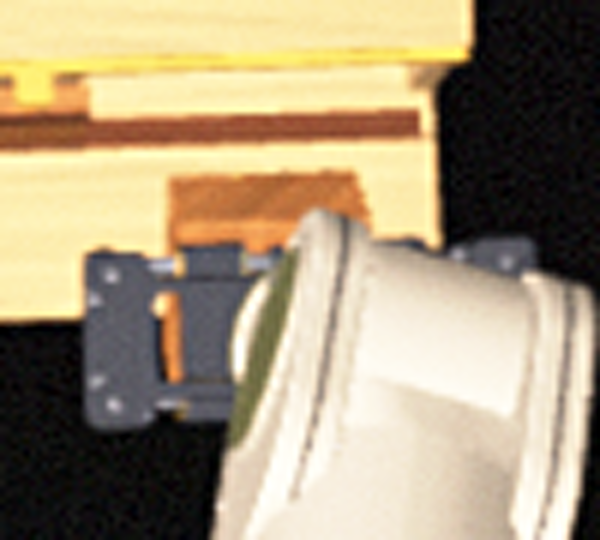

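View pics/s20.png

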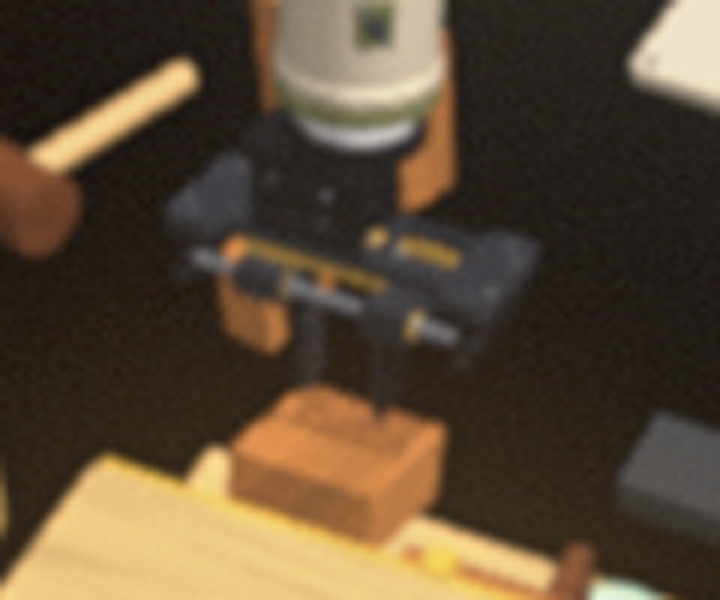

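The block lies carved face up, with the waves visible at (330,405) in the scene crop. I'll retreat and tilt to 25° for the push-in.

Request:
arm_command(
  targets=[
    [[0,-0.004,0.0167,0,0,0],[0,-0.0035,0.0167,0,0,0],[0,0,0,-6.5,0,0],[0,0,0,-6.5,0,0],[0,0,0,0,0,0],[0,0,0,0,0,0]],
  ],
)

```text
time: 16.88
ee_pos: [0.4946, -0.0986, 0.0473]
eef_rot: [0.578, 0.613, -0.39, -0.371]
ft_force: [1.0, 0.3, 0.8]
width: 0.0394
```

```bash
python3 - <<'E'
from h import *
tip([-.142,-.003,.045],25); print(readout.read_state()["joint_positions"])
c=vision.camera("top");cv2.imwrite("pics/t21.png",cv2.resize(c["pixels"][145:235,290:390],None,fx=6,fy=6,interpolation=2))
cv2.imwrite("pics/s21.png",cv2.resize(vision.camera("scene")["pixels"][130:230,180:300],None,fx=6,fy=6,interpolation=2))
E
```

```text
t 16.8833 cab pos mm [-147.1   -3.9   47.3] w 39.4 F [1.1 0.2 0.8]
tip cab mm [-162.5   -4.    80.6]
turn [-0.1  -0.08  0.18] shift present axes [ 0.0008  0.041  -0.0037] final axes [ 0.0009  0.041  -0.0036]
[-0.48523005 -0.15641852  0.65156786  2.35553073 -0.01634355  0.48794009
  1.82038273]
```

View pics/t21.png

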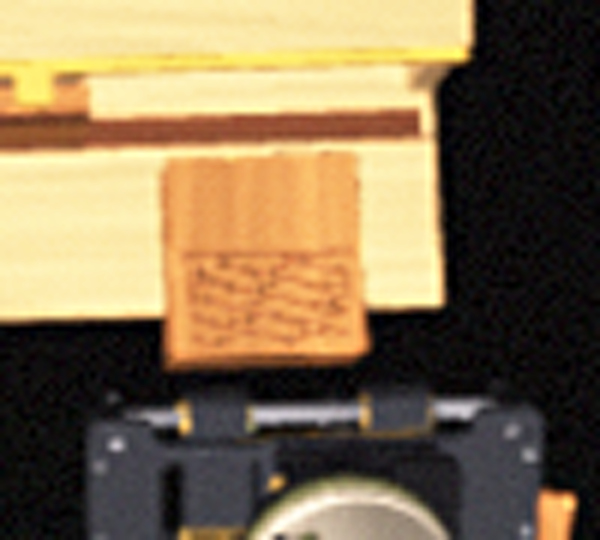

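View pics/s21.png

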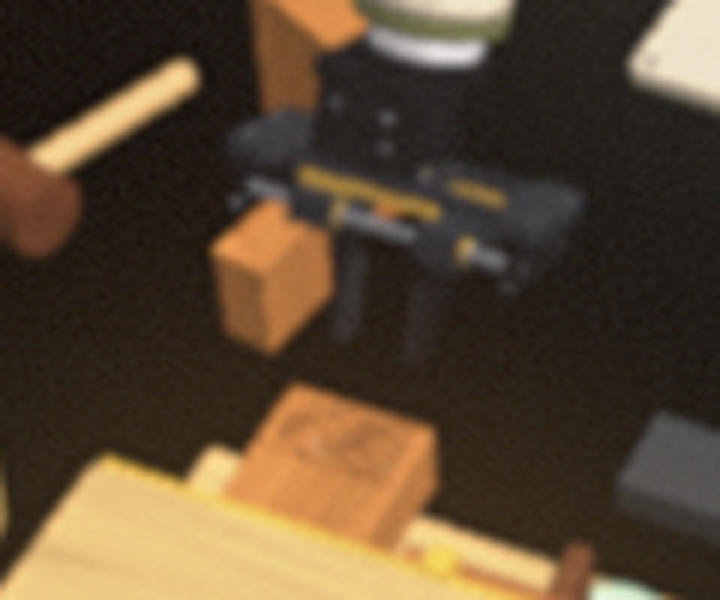

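```bash
python3 - <<'E'
from h import *
c=vision.camera("top")
for p in((170,357),(366,349),(168,158),(355,153)): print(np.round(tocab(ray_z(c,cropuv(p,290,145,6),.06),O,TH),4))
E
```

```text
[-0.1319  0.0448]
[-0.1311 -0.0467]
[-0.0378  0.0418]
[-0.0382 -0.0461]
```

Request:
arm_command(
  targets=[
    [[0.0003,0.0123,0.0018,0,0,0],[0.0003,0.0123,0.0018,0,0,0],[0.0003,0.0122,0.0018,0,0,0],[0,0,0,0,0,0],[0,0.0034,-0.0073,0,0,0],[0,0.0034,-0.0073,0,0,0],[0,0.0034,-0.0073,0,0,0],[0,0.0034,-0.0073,0,0,0],[0,0,0,0,0,0]],
  ],
)

```text
time: 17.78
ee_pos: [0.5416, -0.0957, 0.0137]
eef_rot: [0.579, 0.614, -0.391, -0.368]
ft_force: [-0.2, 0.9, 0.4]
width: 0.0388
```

```bash
python3 - <<'E'
from h import *
tip([-.001,-.003,.045],25)
c=vision.camera("top");cv2.imwrite("pics/t22.png",cv2.resize(c["pixels"][145:235,290:390],None,fx=6,fy=6,interpolation=2))
E
```

```text
t 17.7833 cab pos mm [-99.9  -3.7  13.7] w 38.8 F [-0.2  0.9  0.4]
tip cab mm [-115.4   -3.7   46.9]
turn [0.01 0.1  0.02] shift present axes [ 0.0005  0.0501 -0.1029] final axes [ 0.0007  0.0501 -0.1029]
```

View pics/t22.png

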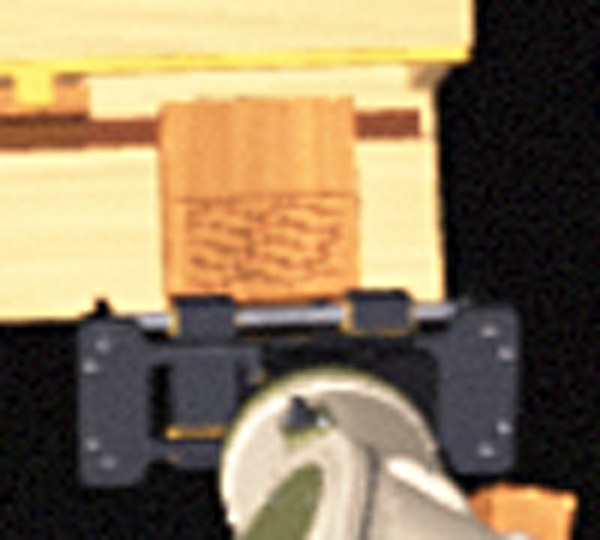

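Request:
arm_command(
  targets=[
    [[0,0.0042,-0.0088,0,0,0],[0,0.0042,-0.0088,0,0,0],[0,0.0042,-0.0088,0,0,0],[0,0.0042,-0.0088,0,0,0],[0,0.0042,-0.0088,0,0,0],[0,0.0042,-0.0088,0,0,0],[0,0.0042,-0.0088,0,0,0],[0,0.0042,-0.0088,0,0,0],[0,0.0042,-0.0088,0,0,0],[0,0,0,0,0,0]],
  ],
)

```text
time: 18.67
ee_pos: [0.6295, -0.0906, 0.0125]
eef_rot: [0.579, 0.614, -0.39, -0.368]
ft_force: [0.1, 0.7, 0.2]
width: 0.0393
```

```bash
python3 - <<'E'
from h import *
tip([0,-.003,.045],25)
c=vision.camera("top");cv2.imwrite("pics/t23.png",cv2.resize(c["pixels"][145:235,290:390],None,fx=6,fy=6,interpolation=2))
E
```

```text
t 18.6667 cab pos mm [-11.9  -3.5  12.5] w 39.3 F [0.2 0.7 0.2]
tip cab mm [-27.5  -3.5  45.7]
turn [0.08 0.07 0.02] shift present axes [ 0.0005  0.0123 -0.0245] final axes [ 0.0005  0.0122 -0.0245]
```

View pics/t23.png

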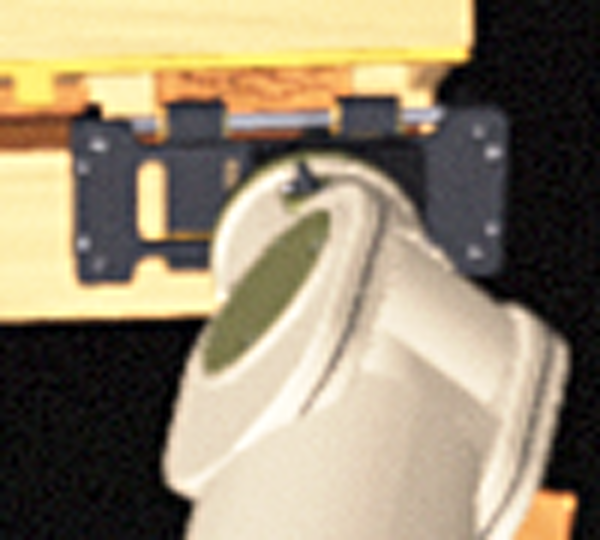

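Request:
arm_command(
  targets=[
    [[0,0.002,-0.0042,0,0,0],[0,0.002,-0.0042,0,0,0],[0,0.0018,-0.0042,0,0,0],[0,0,0,0,0,0]],
  ],
)

```text
time: 19.05
ee_pos: [0.6419, -0.0898, 0.0122]
eef_rot: [0.579, 0.613, -0.39, -0.369]
ft_force: [-0.9, -0.3, -0.6]
width: 0.0392
```

Request:
arm_command(
  targets=[
    [[0,0.0018,-0.0042,0,0,0],[0,0.0018,-0.0042,0,0,0],[0,0.0018,-0.004,0,0,0],[0,0,0,0,0,0],[0,0,0,0,0,0]],
  ],
)

```text
time: 19.47
ee_pos: [0.6553, -0.0893, 0.0126]
eef_rot: [0.579, 0.613, -0.39, -0.369]
ft_force: [0.3, 0.0, 0.3]
width: 0.0392
```

```bash
python3 - <<'E'
from h import *
tip([-.12,-.003,.05],25)
cv2.imwrite("pics/s24.png",cv2.resize(vision.camera("scene")["pixels"][150:250,180:300],None,fx=6,fy=6,interpolation=2))
cv2.imwrite("pics/w24.png",vision.camera("wrist")["pixels"])
E
```

```text
t 19.4667 cab pos mm [13.9 -3.7 12.6] w 39.2 F [ 0.3 -0.   0.3]
tip cab mm [-1.7 -3.7 45.9]
turn [0.04 0.02 0.04] shift present axes [ 0.0007 -0.0538  0.1055] final axes [ 0.0007 -0.0538  0.1055]
```

View pics/w24.png

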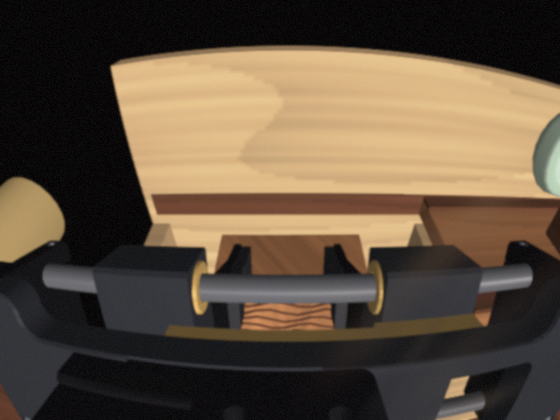

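```bash
python3 - <<'E'
from h import *
p,R,s=tool(); c=vision.camera("wrist")
for uv in((222,236),(360,236),(153,222),(424,222)):
    print(uv,np.round(tocab(rayw_z(c,s,uv,.012),O,TH),4))
E
```

```text
t 19.5667 cab pos mm [13.5 -3.7 12.6] w 39.4 F [-0.4 -1.1  0.3]
(222, 236) [ 0.0099 -0.0448]
(360, 236) [0.0101 0.0455]
(153, 222) [-0.0021 -0.0904]
(424, 222) [-0.0018  0.088 ]
```

Block rear end is at x = +10 mm, so its centre is at about 57 mm, with y about 0: wholly inside. I'll back out.

Request:
arm_command(
  targets=[
    [[0,-0.0085,0.0176,0,0,0],[0,-0.009,0.0176,0,0,0],[0,-0.009,0.0176,0,0,0],[0,-0.009,0.0176,0,0,0],[0,-0.009,0.0176,0,0,0],[0,-0.009,0.0176,0,0,0],[0,-0.03,-0.01,6.25,0,0],[0,-0.03,-0.01,6.25,0,0],[0,-0.03,0,6.25,0,0],[0,-0.02,0,6.25,0,0],[0,0,0,0,0,0]],
  ],
)

```text
time: 20.53
ee_pos: [0.5281, -0.0934, 0.121]
eef_rot: [0.491, 0.527, -0.505, -0.476]
ft_force: [1.1, 0.4, -0.1]
width: 0.0391
```

```bash
python3 - <<'E'
from h import *
tip([-.043,.165,.150],0)
c=vision.camera("top");cv2.imwrite("pics/t25.png",cv2.resize(c["pixels"][85:235,225:425],None,fx=4,fy=4,interpolation=2))
E
```

```text
t 20.5333 cab pos mm [-113.3   -0.6  121. ] w 39.1 F [ 1.1  0.3 -0.1]
tip cab mm [-114.7   -0.8  157.6]
turn [2.11 0.5  0.29] shift present axes [ 0.1649  0.0111 -0.0714] final axes [ 0.1656  0.0077 -0.0703]
```

View pics/t25.png

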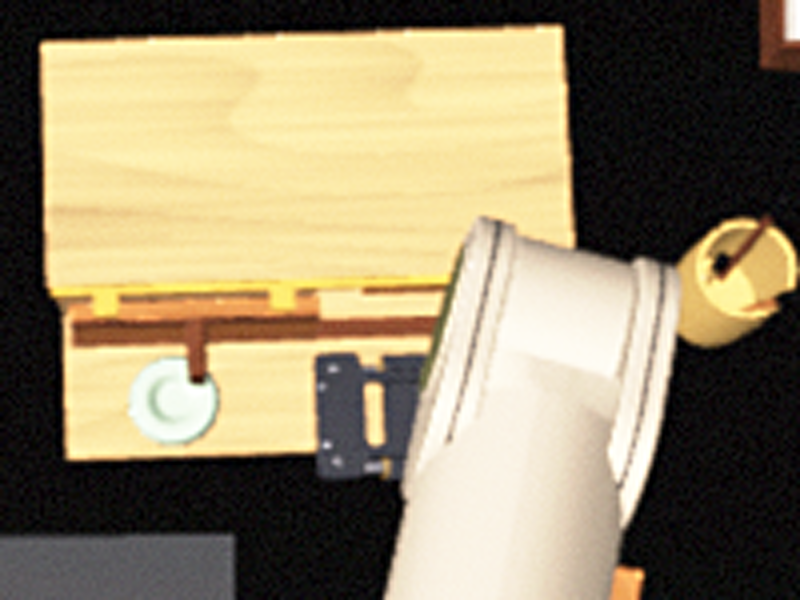

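Request:
arm_command(
  targets=[
    [[0,0,0,2.1,0.5,0.3],[0.0237,0.001,-0.01,0,0,0],[0.0237,0.001,-0.01,0,0,0],[0.0237,0.001,-0.01,0,0,0],[0.0237,0.001,-0.01,0,0,0],[0.0237,0.001,-0.01,0,0,0],[0.0237,0.001,-0.01,0,0,0],[0.0237,0.001,-0.01,0,0,0],[0,0,0,0,0,0],[0,0,0,0,0,0]],
  ],
)

```text
time: 21.42
ee_pos: [0.5847, 0.0751, 0.1087]
eef_rot: [0.486, 0.514, -0.513, -0.486]
ft_force: [0.5, -1.5, -1.2]
width: 0.0393
```

```bash
python3 - <<'E'
from h import *
tip([-.043,.165,.060],0)
cv2.imwrite("pics/w26.png",vision.camera("wrist")["pixels"])
E
```

```text
t 21.4167 cab pos mm [-47.2 164.5 108.7] w 39.3 F [ 0.4 -1.6 -1.2]
tip cab mm [-47.3 164.4 145.4]
turn [ 0.11 -0.13  0.06] shift present axes [ 0.0005  0.0854 -0.0041] final axes [ 0.0005  0.0854 -0.0042]
```

View pics/w26.png

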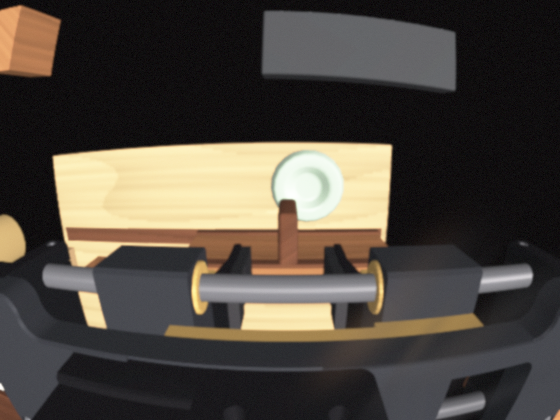

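Pull (288,235) lies midway between the fingers. I'll lower and cage.

Request:
arm_command(
  targets=[
    [[0,0.021,-0.001,0,0,0],[0,0.021,-0.001,0,0,0],[0,0.021,-0.001,0,0,0],[0,0.021,-0.001,0,0,0],[0,0,0,0,0,0],[0,0,0,0,0,0]],
  ],
)

```text
time: 21.97
ee_pos: [0.5885, 0.0729, 0.0255]
eef_rot: [0.487, 0.513, -0.512, -0.487]
ft_force: [-0.0, 0.5, 0.6]
width: 0.0393
```

Request:
arm_command(
  targets=[
    [[0,0,0,0,0,0],[0,0,0,0,0,0],[0,0,0,0,0,0],[0,0,0,0,0,0]],
  ],
  hand=0.2,
)

```text
time: 22.3
ee_pos: [0.59, 0.0746, 0.0268]
eef_rot: [0.487, 0.514, -0.512, -0.486]
ft_force: [0.2, 0.4, 0.8]
width: 0.0217
```

```bash
python3 - <<'E'
from h import *
tip([-.043,0,.060],0)
cv2.imwrite("pics/w27.png",vision.camera("wrist")["pixels"])
E
```

```text
t 22.3 cab pos mm [-42.  163.7  26.8] w 21.7 F [0.2 0.4 0.8]
tip cab mm [-42.1 163.6  63.5]
turn [ 0.19 -0.23  0.1 ] shift present axes [-0.1637  0.0032  0.0004] final axes [-0.1637  0.0035  0.001 ]
```

View pics/w27.png

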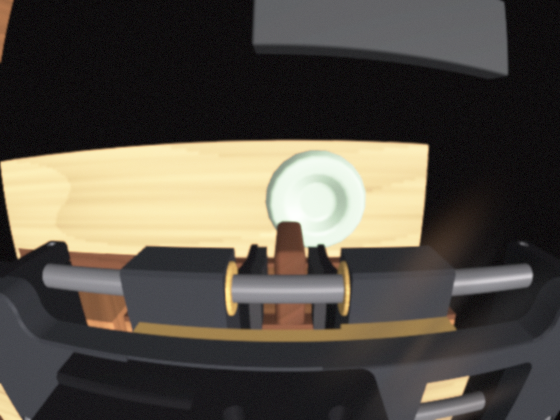

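Request:
arm_command(
  targets=[
    [[-0.0145,0,0,0,0,0],[-0.0145,0,0,0,0,0],[-0.0145,0,0,0,0,0],[-0.0145,0,0,0,0,0],[-0.0145,0,0,0,0,0],[-0.0145,0,0,0,0,0],[-0.0145,0,0,0,0,0],[-0.0145,0,0,0,0,0],[-0.0145,0,0,0,0,0],[-0.0145,0,0,0,0,0],[-0.0145,0,0,0,0,0],[0,0,0,0,0,0]],
  ],
)

```text
time: 23.35
ee_pos: [0.598, -0.088, 0.0263]
eef_rot: [0.488, 0.513, -0.512, -0.487]
ft_force: [-0.2, -0.8, -0.4]
width: 0.0173
```

Request:
arm_command(
  targets=[
    [[-0.004,0,0,0,0,0],[0,0,0,0,0,0],[0,0,0,0,0,0]],
  ],
)

```text
time: 23.6
ee_pos: [0.5981, -0.0879, 0.0256]
eef_rot: [0.487, 0.514, -0.512, -0.486]
ft_force: [-0.1, 0.2, -0.7]
width: 0.0174
```

```bash
python3 - <<'E'
from h import *
tip([-.043,0,.060],0)
cv2.imwrite("pics/w28.png",vision.camera("wrist")["pixels"])
E
```

```text
t 23.6 cab pos mm [-43.2   0.9  25.6] w 17.4 F [-0.1  0.2 -0.7]
tip cab mm [-43.2   0.9  62.3]
turn [ 0.1  -0.19  0.08] shift present axes [-0.0009  0.0023 -0.0002] final axes [-0.0009  0.0023 -0.0002]
```

View pics/w28.png

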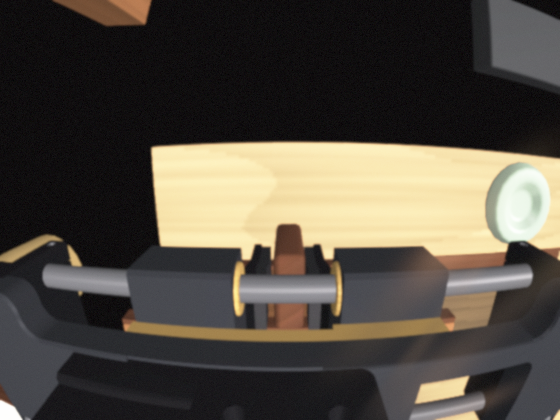

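Request:
arm_command(
  targets=[
    [[-0.0015,0,0,0,0,0],[-0.0015,0,0,0,0,0],[0,0,0,0,0,0]],
  ],
)

```text
time: 23.9
ee_pos: [0.5983, -0.0909, 0.0256]
eef_rot: [0.486, 0.514, -0.512, -0.487]
ft_force: [1.0, 3.7, 0.1]
width: 0.0175
```

```bash
python3 - <<'E'
from h import *
tip([-.043,0,.060],0)
E
```

```text
t 23.9 cab pos mm [-43.1  -2.   25.6] w 17.5 F [1.2 3.7 0.1]
tip cab mm [-43.1  -2.1  62.3]
turn [ 0.11 -0.19  0.11] shift present axes [ 0.002   0.0023 -0.0001] final axes [ 0.002   0.0023 -0.0001]
```

Request:
arm_command(
  targets=[
    [[0.002,0,0,0,0,0],[0,0,0,0,0,0],[0,0,0,0,0,0],[0,0,0,0,0,0],[0,-0.02,0,0,0,0],[0,-0.03,0,0,0,0],[0,-0.035,0,0,0,0],[0,-0.035,0.01,0,0,0],[0,-0.02,0.03,0,0,0],[0,0,0.04,0,0,0],[0,0,0.04,0,0,0],[0,0,0,0,0,0]],
  ],
  hand=0.4,
)

```text
time: 24.9
ee_pos: [0.4714, -0.0976, 0.1654]
eef_rot: [0.486, 0.514, -0.51, -0.489]
ft_force: [1.0, -1.2, 0.5]
width: 0.035
```

Request:
arm_command(
  targets=[
    [[0.03,0,0.01,0,0,0],[0.03,0,0.01,0,0,0],[0.03,0,0,0,0,0],[0.03,0,0,0,0,0],[0.03,0,0,0,0,0],[0.03,0,0,0,0,0],[0.03,0,0,0,0,0],[0.03,0,0,0,0,0],[0,0,0,0,0,0]],
  ],
)

```text
time: 25.65
ee_pos: [0.4444, 0.1481, 0.1655]
eef_rot: [0.485, 0.516, -0.514, -0.485]
ft_force: [-0.1, -0.6, -0.4]
width: 0.035
```

```bash
python3 - <<'E'
from h import *
tip([-.043,0,.060],0)
c=vision.camera("top");cv2.imwrite("pics/t29.png",cv2.resize(c["pixels"][85:235,225:425],None,fx=4,fy=4,interpolation=2))
d=cv2.absdiff(c["pixels"],cv2.imread("pics/top0.png")); cv2.imwrite("pics/t29f.png",c["pixels"])
E
```

```text
t 25.65 cab pos mm [-183.2  245.3  165.5] w 35.0 F [-0.1 -0.6 -0.4]
tip cab mm [-183.3  245.2  202.2]
turn [0.1  0.15 0.12] shift present axes [-0.2459  0.1419 -0.1393] final axes [-0.2453  0.1422 -0.1402]
```

View pics/t29.png

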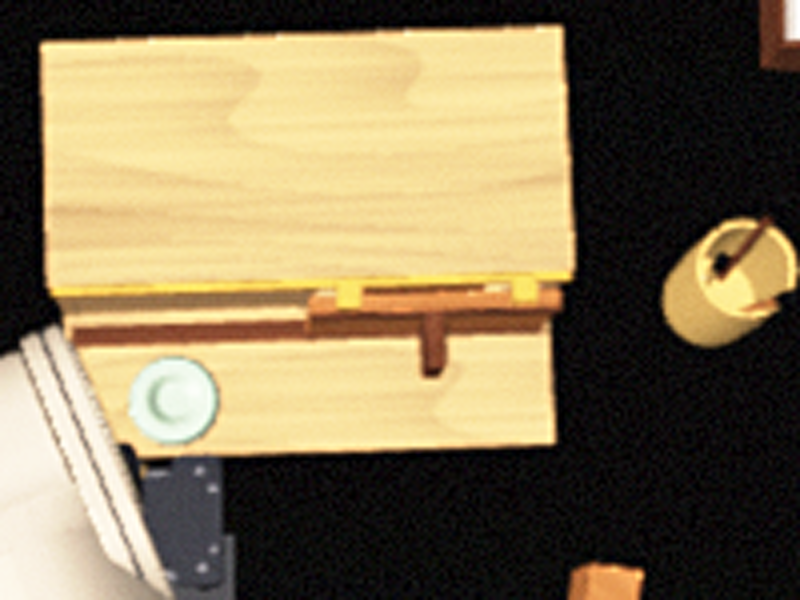

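View pics/t29f.png

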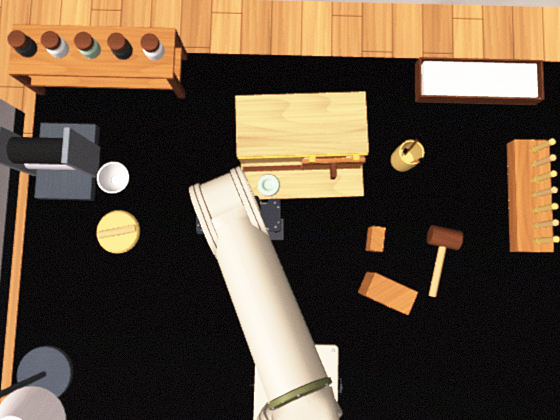

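```bash
python3 - <<'E'
from h import *
c=vision.camera("top")
for p in((420,376),(443,376)): print("pull tip",np.round(tocab(ray_z(c,cropuv(p,225,85,4),.097),O,TH),4))
print(np.round(readout.read_state()["joint_vel"],3))
r.close_job()
E
```

```text
pull tip [-0.0673  0.0129]
pull tip [-0.0679 -0.0028]
[ 0.022 -0.016  0.037  0.009  0.011  0.003  0.008]
the job is handed in; nothing more can be done
```

The job is handed in. All four steps were carried out in order, and my last checks indicate it met the end condition, but `close_job` gave no verdict. It took about 26 of the 72 s.

- **Door opening:** my first push missed the pull, because the fingers end about 37 mm short of the reported TCP. I found this by lowering them onto the top of the pull. That touch read 54 N on the fingers, above the 40 N limit set for the arm and gripper body. With the offset corrected, I caged the pull and slid the door to about 0.165 m.
- **Block:** I pushed it low until its foot was square at the sill and pushed high to tip it over with the carved face up. I then pushed it in with the tool tilted 25°. The wrist camera put its rear end about 10 mm behind the front plane, so its centre was at about x = 57 mm and y = 0. I could not see the block again once the door was shut.
- **Door closing:** I slid the door back until resistance rose to about 4 N, with the fingers about 2 mm past the middle. By the arm's position it is shut to within about 2 mm. The last top picture put the pull about 5 mm from shut. Both are inside the 10 mm limit, but they disagree by a few millimetres. I handed in during the same script that made that picture measurement, so I did not weigh it first.
- **Everything else:** the other objects look unmoved in the final top view, apart from most of the whetstone, which the arm was covering. The gripper was about 0.2 m above the table and touching nothing.

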